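Put a die-stone model away in the model chest with a folding lid stay

ROBOT

A 6-joint arm with a two-finger parallel gripper is mounted at the origin on a cart in front of the work surface, level with it; the furniture and walls round the work are solid. World frame = base frame: x ahead of the robot, y to its left, z up, the work surface at z = 0. Lengths are in mm, angles in rad, forces in N, time in s.
With the tool pointing down it reaches from about 350 to 850 mm from the base axis. Payload 8.1 kg.
Tool frame: the origin (TCP) lies midway between the tips of the shut fingers; the grasp point (between the pads) lies 19 mm behind it; z points along the fingers, y is the line along which they close (so a half turn about z gives the same grasp; the last joint's range is limited). The gripper opens to 93 mm and grips with 3 to 60 N. Pads are 15 mm wide; open, the fingers measure 128 mm over their backs; the gripper's body (75 mm by 188 mm) begins 65 mm behind the grasp point.
Start: joints at [-0.085, 0.13, 1.488, -0, 1.523, -0.085], TCP at [600.004, 0.022, 186.335] pointing down, gripper open.
Joint ranges: [-2.96, 2.96], [-0.89, 2.26], [0.02, 2.5], [-1.34, 4.48], [0, 2.73], [-2.66, 2.66]. Speed limits (rad/s): [2.39, 2.39, 2.79, 3.14, 3.14, 3.14].

INTERFACE

Orientations are given as a 3x3 rotation matrix whose columns are the frame's x, y, z axes.
In Python, from cell import * gives the robot as it stands. The module is installed in compiled form; this text tells all that it offers.
- The arm moves only by the tool arm_command, never from a script. Its argument "motion" is a list of rows, each a list of 7 numbers: the shift along the tool's x, y, z in units of 40 mm (1.0 is 40 mm), then the turn, a rotation vector about the tool's x, y, z in units of 5 degrees (1.0 is 5 degrees), then the opening, from -1 (shut) to 1 (fully open). In form: [[x, y, z, wx, wy, wz, hand], ...]. A call has 1 to 12 rows; each row is the pose to reach, as a shift and turn from the pose commanded when the call began, along the tool's axes at that moment; what a row does not reach only later rows make up. A row lasts 1/12 s, in which the tool goes at most 41.7 mm and 7.16 degrees, less where a joint would pass 70% of its speed; a pose out of reach is approached as far as the arm can. A call with a gripper value outside its range is refused whole. The fingers move at their own pace and stop on an object; "force" is the grip in N (left out, the last holds). Time passes only in rows, so rows that repeat a pose let the fingers close. It gives the time, the measured TCP pose, the force, the opening and the grip force at its end, in the units of the state.
- read_state(): the state, without advancing time (a new reading comes with each control period).
- grab_frame(name): name is "scene" or "side" or "wrist"; returns a dict with "img" (480x640x3 uint8, red, green, blue), "range_z" (480x640 float32, mm along the optical axis (not along the pixel's ray), 0 where there is no reading), "intrinsics" (3x3 intrinsics, pixels), "pose" (4x4, takes a point from camera to world coordinates); the wrist camera has in their place "hand_eye" (4x4, takes a point from camera to tool coordinates, whose origin is the TCP and whose axes are the flange's). Camera axes: x right, y down, z forward; pixel columns grow to the right and rows downward; lengths in mm; the calibration is good to about 2 mm. A picture is of the moment at which its call begins: read the wrist's pose just before it.
- sign_off(): hands the job in; it is judged then, once.
The state is a dict: "t": time; "joint_pos": joint angles; "dq": joint speeds; "joint_torque": joint torques, N m; "tool_pos": TCP position; "tool_rot": TCP orientation; "ft_force": force on the tool from outside, world axes, zero at the start; "ft_torque": the same for the moment, N m; "finger_gap": finger opening in mm; "finger_force": force on a finger pad.
Only numpy, scipy, OpenCV 4.12 (cv2) and the standard library are available. Lean on these libraries where they do the work, as an engineer would, in place of code of your own. Each camera call takes 0.05 s, during which the arm holds its last target. There are 200 camera calls.

TASK

Put the yellow-topped die-stone model away in the model chest: raise the lid until the folding stay on its right side locks and carries the lid by itself, easing off as soon as you feel the stay come up taut so that its clamped foot is not pulled out of its setting, and set the model down gently and upright in the empty left bay. Then break the stay joint and let the lid down under control, without letting it drop, until it is fully shut. Leave the plaster model in the right bay and the things on the bench where they are.

Things in the scene. Friction and masses are not known exactly. Their poses are not given: they have to be found in the camera images.
- model_chest: grey sheet-steel model chest fixed to the bench: 180 mm deep (x), 270 wide (y), rim at z = 100. Origin: centre of its underside; x from front to back, away from the robot; y to its left; z up. Walls 4 mm. A 3 mm divider at y = 0 (top at z = 53) parts the left bay (+y, empty) from the right bay (-y, with the plaster model); floors at z = 10. A folding stay on its right side holds the lid
- chest_lid (a joint): angle of the lid in rad: 0 shut, growing as it opens. The lid is a pan 18 mm high of the chest's outline, 0.68 to 0.98 kg. It is stopped where the stay comes into line, at 1.19 to 1.39 rad depending on where the stay's foot is clamped; it must come within about 0.01 rad of that. Eased down from there by 0.025 rad (5 mm at the handle), it rests on the locked stay; if not locked, it drops
- stay_slot (a point): middle of the upright slot for the stay's foot, on the chest's right side (chest frame x = -10, y = -135, z = 40 mm). The foot pivot is clamped up to 6.5 mm above or below it; pulling the taut lid on with over 15 N at the handle drags it up. From it the lower link (88.7 mm between pivots) runs to the elbow, an equal upper link from there to the lid. The elbow circles round the foot pivot
- lid_pivot (a point): pivot of the stay's upper link on the right side of the lid's rim; moves with the lid (shut: chest frame x = -10, z = 109 mm). Lid shut: the elbow is folded forward, about 82 mm in front of this pivot. As the lid rises the elbow swings up and back; with the links in line and the lid eased down a little, a weak spring carries the elbow some 9 mm past the line, backwards, onto its stop: locked
- chest_hinge (a point): point on the lid's hinge axis, in the middle of the chest's width (chest frame x = +90, y = 0, z = 100 mm)
- lid_handle (a point): middle of the round bar of the lid's bow handle: 10 mm thick, along the chest's y, 100 mm between its two legs, 40 mm in front of the lid's front edge. It moves with the lid: 220 mm before the hinge axis and 9 mm above it when shut
- stay_pin (a point): grip point of the stay's finger pin, a round 12 mm steel pin on the elbow's axis, pointing right (chest -y), 40 mm long; the point is 33 mm outside the chest's side. Locked, it is drawn forward (chest -x) and slightly up with 1 to 3 N to break the stay; past the line the lid's weight folds it on, forward and down. Whoever holds the pin holds the lid; let go, the lid drops
- free_bay (a point): centre of the floor of the empty left bay (chest frame x = 0, y = +67.5, z = 10 mm); the bay is 172 mm in x and 129 mm in y. With the lid up, the front 2/3 of the bay can be reached straight from above
- die_model: the die-stone working model (yellow upper on white lower jaw), 56 x 66 x 49 mm, about 0.16 kg. Origin: centre of its underside, z up; grip it across its x (56 mm, flat back at +x, front teeth at -x), about 30 mm above its underside. Bare on the bench to the left of the chest at the start
- plaster_model: the white plaster model in the right bay, 56 x 65 x 50 mm, origin at the centre of its underside; to be left alone
- wax_tin: bystander: round flat tin, 64 mm across, 22 mm high, origin at the centre of its underside
- dappen_dish: bystander: small pale blue dish, 33 mm across, 27 mm high, origin at the centre of its underside
- eraser_box: bystander: small box with a clear lid, 36 x 50 x 16 mm, origin at the centre of its underside
- amber_bottle: bystander: amber bottle with a white cap, 27 mm across, 53 mm high, origin at the centre of its underside
- white_bottle: bystander: white bottle, 25 mm across, 58 mm high, origin at the centre of its underside
Things that resemble listed ones, but are neither listed nor needed, are in the scene too. Leave any orange or purple look-alike of the die_model alone.

How it is judged:
By the outcome, as a careful person would: the job done as asked, in the order asked, and still so for the second after the job is handed in, with the robot touching nothing.
It also fails if it takes over 72 s, if anything falls off the work surface, if the arm or the gripper's body presses on something with over 40 N, if the wrist force passes 120 N, or if a joint passes its speed limit or range.

## Working session

There is one attempt and no reset: what is moved stays moved. The work goes in short steps, Python scripts to look and compute and a tool call to move; the robot and the scene stay as the last step left them, time stands still between calls to the robot, and variables do not carry over. Pictures are saved under pics/ and viewed, at most 10 in all, crops included, and the job is handed in when it is done.

Besides the shell and the picture viewer there is one more tool, called after "Call:" as name(argument=value, ...), one argument or row to a line, values as JSON. arm_command: Moves the arm, as the interface text tells. Its arguments: {"type":"object","properties":{"motion":{"type":"array","items":{"type":"array","items":{"type":"number"}}},"force":{"type":"number"}},"required":["motion"]}

```bash
mkdir -p pics; cat > h.py <<'E'
from cell import *
import numpy as np, cv2
def grab(n):
    s=read_state(); f=grab_frame(n)
    if n=='wrist':
        T=np.eye(4);T[:3,:3]=s['tool_rot'];T[:3,3]=s['tool_pos'];P=T@np.array(f['hand_eye'])
    else: P=np.array(f['pose'])
    return f['img'],f['range_z'],np.array(f['intrinsics']),P
def cloud(d,K,P):
    v,u=np.mgrid[0:480,0:640]
    c=np.stack([(u-K[0,2])/K[0,0]*d,(v-K[1,2])/K[1,1]*d,d],-1)
    w=c@P[:3,:3].T+P[:3,3]; w[d<=0]=np.nan
    return w
E
python3 - <<'E'
from h import *
s=read_state();print({k:np.round(s[k],3).tolist() for k in s})
ims=[]
for n in ('scene','side'):
    i,d,K,P=grab(n);np.savez('/tmp/'+n+'.npz',i=i,d=d,K=K,P=P);print(n,K.round(1).tolist(),P.round(3).tolist())
    cv2.imwrite(f'pics/{n}0.png',i[...,::-1])
E
```

```text
{'t': 0.0, 'joint_pos': [-0.085, 0.131, 1.489, -0.0, 1.523, -0.085], 'dq': [-0.002, 0.001, -0.001, 0.0, 0.002, -0.001], 'joint_torque': [-0.002, -55.985, -49.176, 0.077, 0.036, -0.0], 'tool_pos': [599.396, 0.049, 185.32], 'tool_rot': [[0.0, 1.0, -0.002], [1.0, -0.0, 0.0], [0.0, -0.002, -1.0]], 'ft_force': [0.718, -0.008, -0.109], 'ft_torque': [0.007, 0.01, 0.012], 'finger_force': 0.0, 'finger_gap': 93.129}
scene [[534.8, 0.0, 324.1], [0.0, 534.8, 236.7], [0.0, 0.0, 1.0]] [[0.682, -0.427, 0.593, -410.837], [-0.731, -0.374, 0.571, -881.319], [-0.022, -0.823, -0.567, 1033.666], [0.0, 0.0, 0.0, 1.0]]
side [[463.5, 0.0, 324.1], [0.0, 463.5, 237.1], [0.0, 0.0, 1.0]] [[-1.0, -0.019, 0.006, 568.326], [-0.015, 0.535, -0.845, 1115.078], [0.013, -0.845, -0.535, 766.301], [0.0, 0.0, 0.0, 1.0]]
```

View pics/scene0.png

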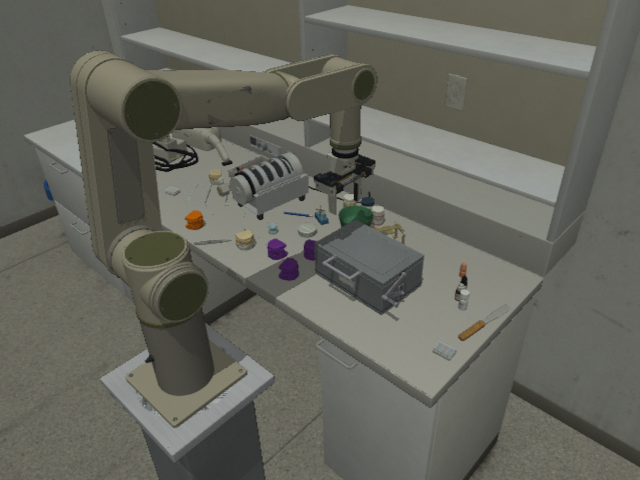

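View pics/side0.png

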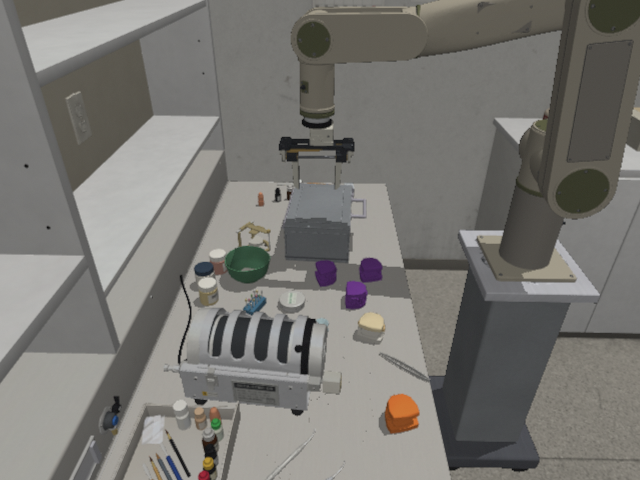

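The scene view shows the chest at about (370,262), with its stay pin at (402,285) and handle at (340,270). The yellow model is at (244,240) in scene and (371,327) in side. Purple and orange look-alikes are nearby.

```bash
python3 - <<'E'
from h import *
C={}
for n in('scene','side'):
    z=np.load(f'/tmp/{n}.npz');w=cloud(z['d'],z['K'],z['P']);C[n]=(z['i'],w)
    box={'scene':(300,215,440,310),'side':(275,175,372,262)}[n]
    u0,v0,u1,v1=box;p=w[v0:v1,u0:u1].reshape(-1,3);p=p[~np.isnan(p).any(1)]
    q=p[(p[:,2]>113)&(p[:,2]<124)]
    # keep in region
    m=np.median(q,0);q=q[np.linalg.norm(q[:,:2]-m[:2],axis=1)<200]
    r=cv2.minAreaRect(q[:,:2].astype(np.float32));print(n,'lid z',np.median(q[:,2]),len(q),r, cv2.boxPoints(r).round(1).tolist())
    h,e=np.histogram(q[:,2],11,(113,124));print(h)
    hsv=cv2.cvtColor(z['i'],cv2.COLOR_RGB2HSV)
    bx={'scene':(225,225,262,255),'side':(350,308,392,345)}[n]
    u0,v0,u1,v1=bx;p=w[v0:v1,u0:u1].reshape(-1,3);p=p[~np.isnan(p).any(1)]
    p=p[p[:,2]>8];m=np.median(p,0);p=p[np.linalg.norm(p[:,:2]-m[:2],axis=1)<55]
    for lo,hi in((8,60),(30,60)):
        q=p[(p[:,2]>lo)&(p[:,2]<hi)]
        print('die',n,len(q),q.min(0).round(1),q.max(0).round(1),cv2.minAreaRect(q[:,:2].astype(np.float32)))
crops=[]
i=C['scene'][0];a=cv2.resize(i[210:315,300:440],(800,600),interpolation=cv2.INTER_CUBIC)[:, :, ::-1]
b=cv2.resize(i[215:265,215:275],(400,300),interpolation=cv2.INTER_CUBIC)[:,:,::-1]
c=cv2.resize(C['side'][0][300:350,341:401],(400,300),interpolation=cv2.INTER_CUBIC)[:,:,::-1]
cv2.imwrite('pics/c1.png',np.vstack([cv2.resize(a,(400,300)),np.zeros((0,400,3),np.uint8),]) if 0 else np.hstack([cv2.resize(a,(400,300)),np.vstack([b])]))
w=C['scene'][1]
for u,v in((403,283),(397,299),(402,285),(399,293),(330,263),(340,271),(352,277),(325,262),(395,280)): print(u,v,w[v,u].round(1))
# pin region: points right of chest
E
```

```text
scene lid z 118.31003358742146 3506 ((566.8048706054688, -100.71890258789062), (286.6075744628906, 228.9959259033203), 86.71851348876953) [[444.29998779296875, -237.1999969482422], [672.9000244140625, -250.3000030517578], [689.2999877929688, 35.79999923706055], [460.70001220703125, 48.900001525878906]]
[108 150 294 446 553 633 538 399 236 100  49]
die scene 297 [429.6 286.7   8.1] [493.6 351.6  54.2] ((458.96343994140625, 316.4019775390625), (57.29533004760742, 64.3004150390625), 67.96072387695312)
die scene 189 [429.6 286.7  30.1] [489.7 351.6  54.2] ((457.6461181640625, 316.93524169921875), (57.29533004760742, 61.45819091796875), 67.96072387695312)
side lid z 117.52391142852116 2719 ((566.9430541992188, -93.76777648925781), (281.7686462402344, 223.9074249267578), 87.25033569335938) [[448.3999938964844, -229.10000610351562], [672.0, -239.89999389648438], [685.5, 41.599998474121094], [461.8999938964844, 52.29999923706055]]
[ 53 143 296 529 646 575 326 118  30   3   0]
die side 638 [432.5 299.3   8. ] [494.9 357.3  51.4] ((462.0867614746094, 325.0921630859375), (52.027008056640625, 63.476890563964844), 72.41000366210938)
die side 401 [432.7 299.3  31.6] [493.  355.   51.4] ((462.5945129394531, 325.8906555175781), (51.32373809814453, 62.591163635253906), 79.71620178222656)
403 283 [ 578.6 -232.4   67.5]
397 299 [ 559.1 -229.4   19.1]
402 285 [ 573.6 -232.9   63.6]
399 293 [ 556.4 -236.4   47.1]
330 263 [506.9 -19.4  71.7]
340 271 [ 458.3 -102.4  113.6]
352 277 [ 462.9 -142.3  110.9]
325 262 [462.  -42.2 112.5]
395 280 [ 546.  -227.    95.4]
```

View pics/c1.png

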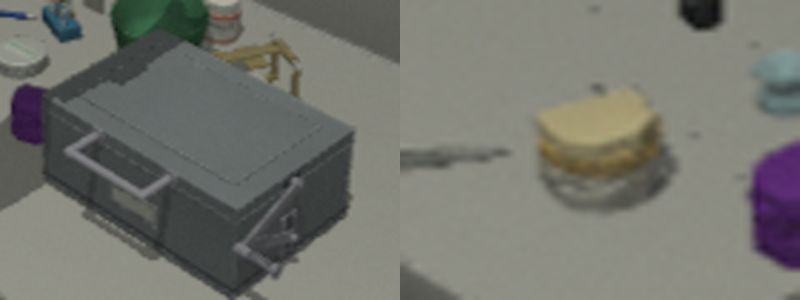

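The crops show the lid shut, the bow handle at the front left, and the stay elbow and pin on the right side. The yellow model stands alone. I'll move above the chest and refine the positions with the wrist camera.

Call:
arm_command(
  motion=[
    [-1.2, -0.9, -1.9, 0, 0, 0, 1],
    [-2.4, -2.2, -3.7, 0, 0, 0, 1],
    [-2.4, -2.2, -3.7, 0, 0, 0, 1],
    [-2.4, -2.2, -3.7, 0, 0, 0, 1],
    [-2.4, -2.2, -3.7, 0, 0, 0, 1],
    [-2.4, -2.2, -3.7, 0, 0, 0, 1],
    [-2.4, -2.2, -3.7, 0, 0, 0, 1],
    [-2.4, -2.2, -3.7, 0, 0, 0, 1],
  ],
)

```text
t: 0.77
tool_pos: [511.9, -95.8, 333.2]
tool_rot: [[0.0, 1.0, -0.001], [1.0, -0.0, 0.001], [0.001, -0.001, -1.0]]
ft_force: [-0.1, 0.4, -0.6]
finger_gap: 93.0
finger_force: 0.0
```

```bash
python3 - <<'E'
from h import *
i,d,K,P=grab('wrist');np.savez('/tmp/w1.npz',i=i,d=d,K=K,P=P)
print(P.round(2).tolist(),read_state()['tool_pos'].round(1) if hasattr(read_state()['tool_pos'],'round') else read_state()['tool_pos'],K[0,0])
cv2.imwrite('pics/w1.png',i[...,::-1])
w=cloud(d,K,P);z=w[...,2]
print(np.nanpercentile(z,[1,50,99]))
m=((z>112)&(z<125)).astype(np.uint8)
m=cv2.morphologyEx(m,cv2.MORPH_OPEN,np.ones((11,11),np.uint8))
q=w[m>0];r=cv2.minAreaRect(q[:,:2].astype(np.float32));print(r,np.median(q[:,2]),cv2.boxPoints(r).round(1).tolist())
E
```

```text
[[1.0, 0.0, -0.0, 510.65], [-0.0, -0.96, -0.29, -14.43], [-0.0, 0.29, -0.96, 531.34], [0.0, 0.0, 0.0, 1.0]] [511.8 -95.4 332.4] 379.3636408248708
[-8.03926493e+02  3.95301853e-01  4.77759077e+02]
((588.0598754882812, -96.39225769042969), (270.28558349609375, 183.474853515625), 87.39215087890625) 118.51742765668439 [[490.29998779296875, -227.1999969482422], [673.5999755859375, -235.60000610351562], [685.9000244140625, 34.400001525878906], [502.6000061035156, 42.79999923706055]]
```

View pics/w1.png

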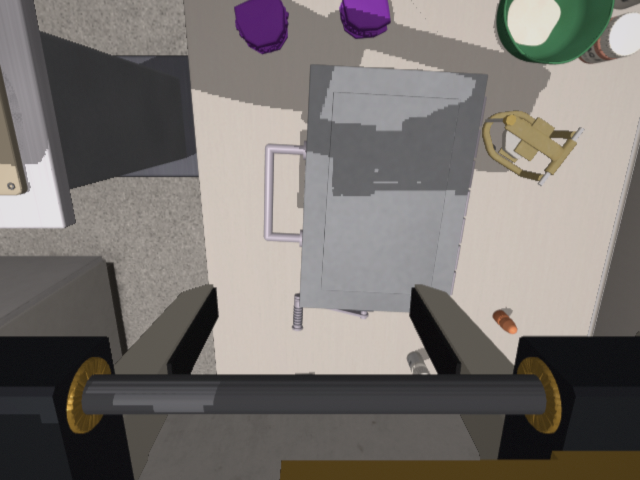

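The wrist view shows the lid rectangle clearly, with the handle bar at u≈268, v 147–240 and the stay pin at (298,312).

```bash
python3 - <<'E'
from h import *
z=np.load('/tmp/w1.npz');i,d,K,P=z['i'],z['d'],z['K'],z['P'];w=cloud(d,K,P)
def ray(u,v,h):
    r=P[:3,:3]@np.linalg.inv(K)@[u,v,1];return P[:3,3]+r*(h-P[2,3])/r[2]
for u,v in((268,150),(268,195),(268,238)): print('bar',ray(u,v,109).round(1))
q=w[148:240,255:282].reshape(-1,3);q=q[(q[:,2]>95)&(q[:,2]<125)];print('barcloud',len(q),np.median(q,0),q[:,1].min(),q[:,1].max(), q[:,2].max())
print('bar line',cv2.fitLine(q[:,:2].astype(np.float32),cv2.DIST_HUBER,0,.01,.01).ravel())
q=w[296:330,290:306].reshape(-1,3);q=q[(q[:,2]>50)&(q[:,2]<100)];print('pin',len(q),np.median(q,0),q.min(0),q.max(0))
y=np.deg2rad(-2.7);R=np.array([[np.cos(y),-np.sin(y)],[np.sin(y),np.cos(y)]]);c=np.array([588,-96.5])
for n,p in dict(handle=(-130,0),hinge=(90,0),pin0=(-92,-168),bay=(-25,67.5),foot=(-10,-135)).items(): print(n,(c+R@p).round(1))
for n in('scene','side'):
    zz=np.load(f'/tmp/{n}.npz');w=cloud(zz['d'],zz['K'],zz['P'])
    m=(w[...,2]>10)&(w[...,2]<80)&(w[...,1]<-245)&(w[...,1]>-500)&(w[...,0]>380)&(w[...,0]<800)
    k,l,st,ce=cv2.connectedComponentsWithStats(m.astype(np.uint8))
    for j in range(1,k):
        if st[j,4]>15: q=w[l==j];print(n,st[j],q.min(0).round(),q.max(0).round())
E
```

```text
bar [460.8 -42.1 109. ]
bar [459.  -91.4 109. ]
bar [ 457.2 -141.9  109. ]
barcloud 930 [460.69227389 -90.67896798 112.69824946] -142.25176223685668 -39.649837925226095 115.47433269879815
bar line [ 3.9172236e-02  9.9923247e-01  4.6071582e+02 -8.9691795e+01]
pin 280 [ 488.39888468 -258.59582769   78.97031088] [ 481.00486483 -280.50336465   69.40971526] [ 494.86464986 -229.44206931   83.40469714]
handle [458.1 -90.4]
hinge [ 677.9 -100.7]
pin0 [ 488.2 -260. ]
bay [566.2 -27.9]
foot [ 571.7 -230.9]
scene [455 262  15  46 364] [ 655. -389.   10.] [ 799. -290.   60.]
scene [386 297  13  11  51] [ 481. -280.   68.] [ 495. -245.   80.]
scene [459 320  27  19 181] [ 553. -462.   10.] [ 651. -432.   21.]
scene [434 340  23  18 223] [ 470. -457.   10.] [ 511. -407.   22.]
side [344 183  11  11  39] [ 473. -457.   12.] [ 508. -249.   80.]
side [287 185   7  13  57] [ 690. -349.   11.] [ 712. -329.   51.]
side [275 188   6  11  54] [ 734. -337.   12.] [ 752. -317.   48.]
side [260 193   4  11  37] [ 789. -304.   12.] [ 799. -283.   48.]
```

Call:
arm_command(
  motion=[
    [0.1, -1.3, 0, 0, 0, 0.5, -0.4],
    [0.1, -1.3, 0, 0, 0, 0.5, -0.4],
    [0.1, -1.3, 1, 0, 0, 0.5, -0.4],
    [0.1, -1.3, 2, 0, 0, 0.5, -0.4],
    [0.1, -1.3, 3, 0, 0, 0.5, -0.4],
    [0.1, -1.3, 4, 0, 0, 0.5, -0.4],
    [0.1, -1.3, 4.5, 0, 0, 0.5, -0.4],
    [0.1, -1.3, 4.5, 0, 0, 0.5, -0.4],
    [0.1, -1.3, 4.5, 0, 0, 0.5, -0.4],
  ],
)

```text
t: 1.57
tool_pos: [458.4, -90.8, 152.2]
tool_rot: [[0.043, 0.999, -0.005], [0.999, -0.043, 0.002], [0.002, -0.005, -1.0]]
ft_force: [-0.1, 0.1, 1.7]
finger_gap: 37.7
finger_force: 0.0
```

Call:
arm_command(
  motion=[
    [0, 0.04, 0, 0, 0, 0, -0.45],
    [0, 0.04, 0.4, 0, 0, 0, -0.45],
    [0, 0.04, 0.9, 0, 0, 0, -0.45],
    [0, 0.04, 1.3, 0, 0, 0, -0.45],
    [0, 0.04, 1.5, 0, 0, 0, -0.45],
    [0, 0.04, 1.5, 0, 0, 0, -0.45],
    [0, 0.04, 1.5, 0, 0, 0, -1],
    [0, 0.04, 1.5, 0, 0, 0, -1],
    [0, 0.04, 1.5, 0, 0, 0, -1],
    [0, 0.04, 1.5, 0, 0, 0, -1],
    [0, 0.04, 1.5, 0, 0, 0, -1],
  ],
  force=12,
)

```text
t: 2.48
tool_pos: [462.1, -92.2, 95.2]
tool_rot: [[0.044, 0.999, 0.001], [0.999, -0.044, -0.0], [-0.0, 0.001, -1.0]]
ft_force: [-0.3, -0.7, -0.1]
finger_gap: 1.1
finger_force: 0.0
```

```bash
python3 - <<'E'
from h import *
s=read_state();print(s['finger_gap'],s['tool_pos'],s['finger_force'])
i,d,K,P=grab('wrist')
j,*_=grab('scene')
cv2.imwrite('pics/v2.png',np.hstack([cv2.resize(i,(440,330)),cv2.resize(j[200:320,280:420],(360,330),interpolation=cv2.INTER_CUBIC)])[...,::-1])
E
```

```text
1.149596400107528 [462.13986323 -92.22852261  95.15273715] 0.0
```

View pics/v2.png

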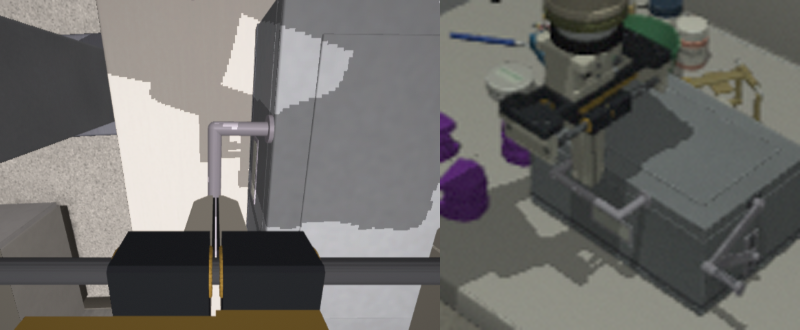

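The fingers are shut in line with the bar but don't hold it. I'll measure their relative height.

```bash
python3 - <<'E'
from h import *
i,d,K,P=grab('wrist');w=cloud(d,K,P)
for v in range(180,350,10):
    print(v,[w[v,u].round(0).tolist() for u in (305,312,316)])
for n in('scene','side'):
    i,d,K,P=grab(n);w=cloud(d,K,P)
    m=(abs(w[...,0]-461)<30)&(abs(w[...,1]+92)<60)&(w[...,2]>60)&(w[...,2]<180)
    q=w[m];
    print(n)
    for a in range(-145,-35,10):
        e=q[(q[:,1]>=a)&(q[:,1]<a+10)]
        if len(e):print(a,len(e),e[:,0].min().round(),e[:,0].max().round(),np.percentile(e[:,2],[5,50,95]).round())
E
```

```text
180 [[459.0, -37.0, 109.0], [462.0, -37.0, 112.0], [464.0, -37.0, 111.0]]
190 [[458.0, -41.0, 113.0], [462.0, -41.0, 114.0], [464.0, -41.0, 114.0]]
200 [[458.0, -46.0, 112.0], [462.0, -46.0, 114.0], [464.0, -46.0, 114.0]]
210 [[458.0, -51.0, 112.0], [461.0, -51.0, 114.0], [463.0, -51.0, 114.0]]
220 [[458.0, -56.0, 113.0], [461.0, -56.0, 114.0], [463.0, -56.0, 113.0]]
230 [[457.0, -61.0, 111.0], [461.0, -60.0, 115.0], [463.0, -61.0, 113.0]]
240 [[457.0, -66.0, 112.0], [461.0, -66.0, 113.0], [463.0, -66.0, 114.0]]
250 [[457.0, -72.0, 112.0], [460.0, -71.0, 113.0], [462.0, -71.0, 114.0]]
260 [[457.0, -77.0, 112.0], [460.0, -76.0, 114.0], [462.0, -77.0, 113.0]]
270 [[456.0, -82.0, 112.0], [460.0, -82.0, 114.0], [462.0, -82.0, 112.0]]
280 [[456.0, -88.0, 112.0], [460.0, -88.0, 113.0], [462.0, -88.0, 112.0]]
290 [[457.0, -84.0, 133.0], [460.0, -85.0, 131.0], [462.0, -85.0, 130.0]]
300 [[457.0, -83.0, 145.0], [460.0, -85.0, 140.0], [462.0, -85.0, 140.0]]
310 [[457.0, -84.0, 153.0], [460.0, -85.0, 150.0], [462.0, -85.0, 151.0]]
320 [[457.0, -84.0, 161.0], [460.0, -85.0, 158.0], [462.0, -85.0
[... 229 characters left out ...]
0. 116.]
-125 10 452.0 461.0 [106. 112. 115.]
-115 11 454.0 464.0 [107. 112. 116.]
-105 145 441.0 477.0 [114. 152. 178.]
-95 44 440.0 462.0 [110. 153. 177.]
-85 16 443.0 459.0 [108. 125. 176.]
-75 14 453.0 463.0 [107. 112. 116.]
-65 9 453.0 463.0 [107. 113. 117.]
-55 10 454.0 482.0 [111. 113. 117.]
-45 28 456.0 489.0 [104. 113. 115.]
side
-145 12 473.0 491.0 [105. 108. 112.]
-135 9 473.0 491.0 [107. 110. 113.]
-115 2 456.0 462.0 [111. 111. 111.]
-105 8 453.0 463.0 [107. 110. 114.]
-95 18 443.0 476.0 [111. 136. 165.]
-85 162 444.0 476.0 [129. 155. 177.]
-75 13 445.0 472.0 [109. 113. 167.]
-65 5 456.0 465.0 [109. 111. 114.]
-55 7 457.0 465.0 [109. 111. 115.]
-45 24 457.0 489.0 [103. 110. 114.]
```

```bash
python3 - <<'E'
from h import *
z=np.load('/tmp/w1.npz');w=cloud(z['d'],z['K'],z['P'])
m=(w[...,2]>200)&(w[...,2]<480)
q=w[m]
q=q[(abs(q[:,0]-512)<70)]
print('lowest rel TCP',np.percentile(q[:,2]-332.8,[0,1,5,20]),)
for a,b in((-40,-20),(-20,0),(0,20),(20,40),(40,60),(60,80)):
    e=q[(q[:,2]-332.8>=a)&(q[:,2]-332.8<b)]
    if len(e):print(a,len(e),(e.min(0)-[511.8,-95.5,0]).round(),(e.max(0)-[511.8,-95.5,0]).round())
E
```

```text
lowest rel TCP [ 31.33057005  41.3323178   63.73275352 120.68400709]
20 575 [-61.  -9. 364.] [ 58.   9. 373.]
40 2357 [-63.  -9. 373.] [ 60.   9. 393.]
60 3594 [-65.  -9. 393.] [ 61.   9. 413.]
```

```bash
python3 - <<'E'
from h import *
s=read_state();print(s['tool_pos'])
i,d,K,P=grab('wrist');w=cloud(d,K,P)
for v in range(278,294): print(v,[w[v,u].round(0).tolist() for u in (290,312,335)])
i,d,K,P=grab('scene');w=cloud(d,K,P)
# fingers, lowest points not on bar: print columns through finger
m=(abs(w[...,0]-461)<35)&(abs(w[...,1]+92)<14)&(w[...,2]>60)&(w[...,2]<180)
vs,us=np.nonzero(m);print(us.min(),us.max(),vs.min(),vs.max())
for v in range(vs.max()-14,vs.max()+3): print(v,[tuple(w[v,u].round(0)) for u in range((us.min()+us.max())//2-4,(us.min()+us.max())//2+6,3)])
E
```

```text
[461.6037859  -92.06208339  94.38543493]
278 [[439.0, -133.0, -0.0], [460.0, -86.0, 114.0], [476.0, -135.0, -1.0]]
279 [[439.0, -134.0, -1.0], [460.0, -87.0, 112.0], [476.0, -136.0, -0.0]]
280 [[439.0, -135.0, -1.0], [460.0, -87.0, 114.0], [476.0, -137.0, -1.0]]
281 [[439.0, -136.0, -1.0], [460.0, -88.0, 113.0], [476.0, -137.0, -0.0]]
282 [[438.0, -137.0, -1.0], [460.0, -88.0, 114.0], [476.0, -139.0, -1.0]]
283 [[438.0, -137.0, 0.0], [459.0, -89.0, 113.0], [476.0, -139.0, 0.0]]
284 [[438.0, -139.0, -1.0], [459.0, -89.0, 114.0], [476.0, -140.0, 0.0]]
285 [[438.0, -140.0, -1.0], [459.0, -90.0, 114.0], [476.0, -141.0, -1.0]]
286 [[438.0, -140.0, -1.0], [459.0, -91.0, 113.0], [476.0, -142.0, -0.0]]
287 [[438.0, -141.0, -0.0], [460.0, -85.0, 127.0], [476.0, -143.0, -0.0]]
288 [[438.0, -142.0, -0.0], [460.0, -85.0, 128.0], [470.0, -84.0, 131.0]]
289 [[450.0, -83.0, 132.0], [460.0, -85.0, 129.0], [470.0, -84.0, 131.0]]
290 [[450.0, -83.0, 133.0], [460.0, -84.0, 131.0], [470.0, -83.0, 135.0]]
291 [[450.0, -83.0, 135.0], [460.0, -85.0, 132.0], [470.0, -84.0, 135.0]]
292 [[450.0, -83.0, 135.0]
[... 3532 characters left out ...]
02.0), np.float64(-44.0), np.float64(46.0)), (np.float64(507.0), np.float64(-51.0), np.float64(47.0)), (np.float64(452.0), np.float64(-112.0), np.float64(112.0)), (np.float64(457.0), np.float64(-118.0), np.float64(112.0))]
275 [(np.float64(500.0), np.float64(-45.0), np.float64(44.0)), (np.float64(500.0), np.float64(-57.0), np.float64(51.0)), (np.float64(499.0), np.float64(-70.0), np.float64(58.0)), (np.float64(451.0), np.float64(-124.0), np.float64(115.0))]
276 [(np.float64(501.0), np.float64(-44.0), np.float64(39.0)), (np.float64(502.0), np.float64(-56.0), np.float64(45.0)), (np.float64(501.0), np.float64(-68.0), np.float64(51.0)), (np.float64(455.0), np.float64(-120.0), np.float64(107.0))]
```

Both cameras agree that the real fingertips end about 31 mm above the reported TCP. They are at z≈126 with the TCP at 94.5, so I'll put the grasp point 50 mm behind the reported TCP. I'll reopen, go 35 mm lower and grip again.

Call:
arm_command(
  motion=[
    [0, -0.03, 0, 0, 0, 0, -0.42],
    [0, -0.03, 0, 0, 0, 0, -0.42],
    [0, -0.03, 0, 0, 0, 0, -0.42],
    [0, -0.03, 0, 0, 0, 0, -0.42],
    [0, -0.03, 0.3, 0, 0, 0, -0.42],
    [0, -0.03, 0.6, 0, 0, 0, -0.42],
    [0, -0.03, 0.85, 0, 0, 0, -0.42],
    [0, -0.03, 0.85, 0, 0, 0, -0.42],
    [0, -0.03, 0.85, 0, 0, 0, -1],
    [0, -0.03, 0.85, 0, 0, 0, -1],
    [0, -0.03, 0.85, 0, 0, 0, -1],
    [0, -0.03, 0.85, 0, 0, 0, -1],
  ],
  force=12,
)

```text
t: 3.83
tool_pos: [461.0, -92.1, 60.8]
tool_rot: [[0.044, 0.999, 0.001], [0.999, -0.044, -0.0], [-0.0, 0.001, -1.0]]
ft_force: [1.4, -0.4, -0.7]
finger_gap: 9.4
finger_force: 12.0
```

Gripped (gap 9.4 mm). I'll raise the lid along the arc.

Call:
arm_command(
  motion=[
    [0, 0.018, -0.275, 0, 0, 0, -1],
    [0, 0.05, -0.549, 0, 0, 0, -1],
    [0, 0.095, -0.82, 0, 0, 0, -1],
    [0, 0.155, -1.088, 0, 0, 0, -1],
    [0, 0.227, -1.353, 0, 0, 0, -1],
    [0, 0.312, -1.615, 0, 0, 0, -1],
    [0, 0.41, -1.872, 0, 0, 0, -1],
    [0, 0.522, -2.125, 0, 0, 0, -1],
    [0, 0.645, -2.37, 0, 0, 0, -1],
    [0, 0.78, -2.61, 0, 0, 0, -1],
    [0, 0.78, -2.61, 0, 0, 0, -1],
  ],
)

```text
t: 4.75
tool_pos: [492.1, -93.7, 167.2]
tool_rot: [[0.044, 0.999, 0.0], [0.999, -0.044, -0.001], [-0.001, 0.0, -1.0]]
ft_force: [-7.4, -2.4, 0.8]
finger_gap: 9.5
finger_force: 12.0
```

Call:
arm_command(
  motion=[
    [0, 0.15, -0.232, 0, 0, 0, -1],
    [0, 0.307, -0.455, 0, 0, 0, -1],
    [0, 0.478, -0.672, 0, 0, 0, -1],
    [0, 0.658, -0.88, 0, 0, 0, -1],
    [0, 0.85, -1.078, 0, 0, 0, -1],
    [0, 1.05, -1.268, 0, 0, 0, -1],
    [0, 1.26, -1.445, 0, 0, 0, -1],
    [0, 1.475, -1.612, 0, 0, 0, -1],
    [0, 1.703, -1.77, 0, 0, 0, -1],
    [0, 1.938, -1.915, 0, 0, 0, -1],
    [0, 2.058, -1.983, 0, 0, 0, -1],
    [0, 2.178, -2.048, 0, 0, 0, -1],
  ],
)

```text
t: 5.75
tool_pos: [578.9, -98.1, 249.2]
tool_rot: [[0.044, 0.999, 0.001], [0.999, -0.044, -0.002], [-0.002, 0.001, -1.0]]
ft_force: [-7.3, -4.3, 9.5]
finger_gap: 9.3
finger_force: 12.0
```

Call:
arm_command(
  motion=[
    [0, 0.1, -0.105, 0, 0, 0, -1],
    [0, 0.22, -0.165, 0, 0, 0, -1],
    [0, 0.35, -0.22, 0, 0, 0, -1],
    [0, 0.475, -0.272, 0, 0, 0, -1],
    [0, 0.475, -0.272, 0, 0, 0, -1],
    [0, 0.475, -0.272, 0, 0, 0, -1],
  ],
)

```text
t: 6.25
tool_pos: [597.7, -98.8, 258.3]
tool_rot: [[0.044, 0.999, 0.0], [0.999, -0.044, -0.001], [-0.001, 0.0, -1.0]]
ft_force: [-3.2, -4.9, 1.3]
finger_gap: 9.6
finger_force: 12.0
```

```bash
cat > a.py <<'E'
from h import *
s=read_state();p=np.array(s['tool_pos']);f=np.array(s['ft_force'])
c=np.array([588,-96.5]);y=np.deg2rad(-2.6);ex=np.array([np.cos(y),np.sin(y)])
X=(p[:2]-c)@ex-90;Z=p[2]+50-100
th=np.arctan2(Z,-X)-np.arctan2(9,220)
fx=f[:2]@ex
print('X,Z',X.round(1),Z.round(1),'r',np.hypot(X,Z).round(1),'th',th.round(4),'Ft',(fx*np.sin(th)+f[2]*np.cos(th)).round(2),'Fr',(-fx*np.cos(th)+f[2]*np.sin(th)).round(2),'fy',f[1].round(2),s['finger_gap'],s['t'])
E
python3 a.py
```

```text
X,Z -80.2 208.3 r 223.2 th 1.1624 Ft -2.18 Fr 2.41 fy -4.89 9.585557744189467 6.25
```

Call:
arm_command(
  motion=[
    [0, 0.04, -0.017, 0, 0, 0, -1],
    [0, 0.08, -0.033, 0, 0, 0, -1],
    [0, 0.115, -0.048, 0, 0, 0, -1],
    [0, 0.115, -0.048, 0, 0, 0, -1],
  ],
)

```text
t: 6.58
tool_pos: [602.1, -99.0, 260.0]
tool_rot: [[0.044, 0.999, -0.0], [0.999, -0.044, -0.001], [-0.001, -0.0, -1.0]]
ft_force: [-2.1, -5.5, 1.0]
finger_gap: 9.5
finger_force: 12.0
```

```bash
python3 a.py; python3 - <<'E'
from h import *
i,d,K,P=grab('scene');np.savez('/tmp/s3.npz',i=i,d=d,K=K,P=P)
w=cloud(d,K,P);ok=(abs(w[...,0]-570)<120)&(abs(w[...,1]+245)<60)&(w[...,2]>10)
vs,us=np.nonzero(ok);print(us.min(),us.max(),vs.min(),vs.max())
cv2.imwrite('pics/s3.png',cv2.resize(i[165:315,310:460],(600,600),interpolation=cv2.INTER_CUBIC)[...,::-1])
E
```

```text
X,Z -75.8 210.0 r 223.3 th 1.1834 Ft -1.36 Fr 1.61 fy -5.53 9.499770777617458 6.5833
370 427 210 312
```

View pics/s3.png

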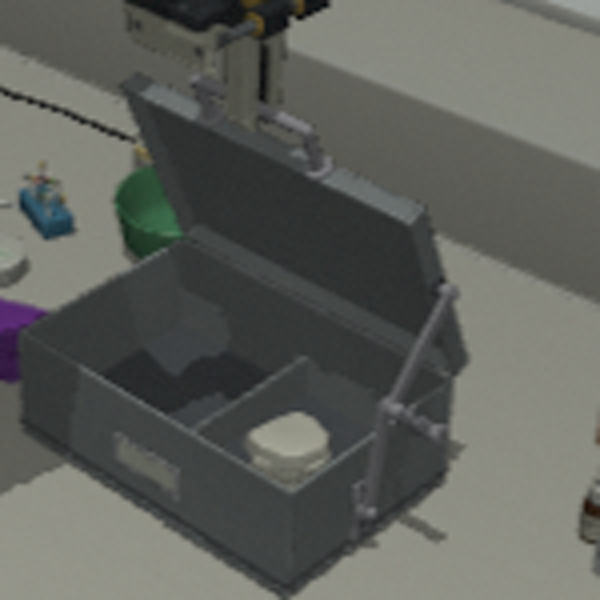

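The lid stands high and the stay is nearly straight, with the elbow still forward of the line. Foot, elbow and lid pivot are at crop pixels (370,512), (393,405) and (450,292). I'll cast these onto the side plane.

```bash
python3 - <<'E'
from h import *
z=np.load('/tmp/s3.npz');K,P=z['K'],z['P']
y=np.deg2rad(-2.6);ex=np.array([np.cos(y),np.sin(y),0]);ey=np.array([-np.sin(y),np.cos(y),0]);c=np.array([588,-96.5,0])
for off in(-137,-141,-145):
    o=[]
    for cu,cv in((370,512),(393,405),(450,292)):
        u,v=310+cu/4,165+cv/4
        r=P[:3,:3]@np.linalg.inv(K)@[u,v,1];t=(off-(P[:3,3]-c)@ey)/(r@ey);p=P[:3,3]+r*t-c
        o.append([p@ex,p[2]])
    o=np.array(o);print(off,o.round(1).tolist(),np.linalg.norm(np.diff(o,axis=0),axis=1).round(1),np.linalg.norm(o[2]-o[0]))
# theory: taut theta vs foot z, and dist at current
def piv(t): return np.array([90-100*np.cos(t)+9*np.sin(t),100+100*np.sin(t)+9*np.cos(t)])
from scipy.optimize import brentq
for fz in(33.5,37,40,43,46.5): print(fz,brentq(lambda t:np.linalg.norm(piv(t)-[-10,fz])-177.4,.8,1.8))
print(piv(1.183))
E
```

```text
-137 [[-2.9, 30.9], [13.9, 117.9], [69.6, 185.6]] [88.6 87.7] 170.86570498487708
-141 [[-8.4, 36.7], [8.3, 123.2], [63.7, 190.5]] [88.1 87.2] 169.8784999858306
-145 [[-14.0, 42.5], [2.7, 128.5], [57.7, 195.4]] [87.6 86.6] 168.89129498678417
33.5 1.1872899867559028
37 1.2368523455465228
40 1.2797189246832714
43 1.3228922542523984
46.5 1.3735766555528344
[ 60.51677199 195.97780611]
```

Call:
arm_command(
  motion=[
    [0, 0.04, -0.016, 0, 0, 0, -1],
    [0, 0.08, -0.032, 0, 0, 0, -1],
    [0, 0.12, -0.048, 0, 0, 0, -1],
    [0, 0.16, -0.063, 0, 0, 0, -1],
    [0, 0.2, -0.078, 0, 0, 0, -1],
    [0, 0.215, -0.083, 0, 0, 0, -1],
    [0, 0.215, -0.083, 0, 0, 0, -1],
  ],
)

```text
t: 7.22
tool_pos: [610.7, -99.3, 263.2]
tool_rot: [[0.044, 0.999, -0.0], [0.999, -0.044, -0.001], [-0.001, -0.0, -1.0]]
ft_force: [-1.8, -3.9, 1.1]
finger_gap: 9.3
finger_force: 12.0
```

```bash
python3 a.py
```

```text
X,Z -67.2 213.2 r 223.6 th 1.2244 Ft -1.16 Fr 1.54 fy -3.87 9.304085558715446 7.2167
```

Call:
arm_command(
  motion=[
    [0, 0.03, -0.011, 0, 0, 0, -1],
    [0, 0.06, -0.021, 0, 0, 0, -1],
    [0, 0.06, -0.021, 0, 0, 0, -1],
  ],
)

```text
t: 7.47
tool_pos: [613.1, -99.4, 264.0]
tool_rot: [[0.044, 0.999, -0.0], [0.999, -0.044, -0.001], [-0.001, -0.0, -1.0]]
ft_force: [-1.0, -5.6, 1.0]
finger_gap: 9.2
finger_force: 12.0
```

Call:
arm_command(
  motion=[
    [0, 0.03, -0.01, 0, 0, 0, -1],
    [0, 0.05, -0.017, 0, 0, 0, -1],
    [0, 0.05, -0.017, 0, 0, 0, -1],
  ],
)

```text
t: 7.72
tool_pos: [615.0, -99.4, 264.7]
tool_rot: [[0.044, 0.999, -0.0], [0.999, -0.044, -0.001], [-0.001, -0.0, -1.0]]
ft_force: [-0.9, -4.2, 0.7]
finger_gap: 9.4
finger_force: 12.0
```

θ≈1.245, not taut yet.

Call:
arm_command(
  motion=[
    [0, 0.025, -0.008, 0, 0, 0, -1],
    [0, 0.05, -0.016, 0, 0, 0, -1],
    [0, 0.05, -0.016, 0, 0, 0, -1],
  ],
)

```text
t: 7.97
tool_pos: [617.1, -99.5, 265.3]
tool_rot: [[0.044, 0.999, -0.0], [0.999, -0.044, -0.001], [-0.001, -0.0, -1.0]]
ft_force: [-2.3, -4.5, 1.2]
finger_gap: 9.5
finger_force: 12.0
```

Call:
arm_command(
  motion=[
    [0, 0.025, -0.008, 0, 0, 0, -1],
    [0, 0.04, -0.013, 0, 0, 0, -1],
    [0, 0.04, -0.013, 0, 0, 0, -1],
  ],
)

```text
t: 8.22
tool_pos: [618.7, -99.5, 265.8]
tool_rot: [[0.044, 0.999, -0.0], [0.999, -0.044, -0.001], [-0.001, -0.0, -1.0]]
ft_force: [-1.8, -4.8, 0.8]
finger_gap: 9.4
finger_force: 12.0
```

Call:
arm_command(
  motion=[
    [0, 0.025, -0.008, 0, 0, 0, -1],
    [0, 0.045, -0.014, 0, 0, 0, -1],
    [0, 0.045, -0.014, 0, 0, 0, -1],
  ],
)

```text
t: 8.47
tool_pos: [620.5, -99.6, 266.3]
tool_rot: [[0.044, 0.999, -0.0], [0.999, -0.044, -0.001], [-0.001, -0.0, -1.0]]
ft_force: [-1.2, -5.1, 0.6]
finger_gap: 9.6
finger_force: 12.0
```

Call:
arm_command(
  motion=[
    [0, 0.025, -0.008, 0, 0, 0, -1],
    [0, 0.045, -0.013, 0, 0, 0, -1],
    [0, 0.045, -0.013, 0, 0, 0, -1],
  ],
)

```text
t: 8.72
tool_pos: [622.3, -99.7, 266.9]
tool_rot: [[0.044, 0.999, -0.0], [0.999, -0.044, -0.001], [-0.001, 0.0, -1.0]]
ft_force: [-0.7, -5.4, 0.5]
finger_gap: 9.6
finger_force: 12.0
```

Call:
arm_command(
  motion=[
    [0, 0.025, -0.007, 0, 0, 0, -1],
    [0, 0.045, -0.013, 0, 0, 0, -1],
    [0, 0.045, -0.013, 0, 0, 0, -1],
  ],
)

```text
t: 8.97
tool_pos: [624.1, -99.7, 267.3]
tool_rot: [[0.044, 0.999, -0.0], [0.999, -0.044, -0.001], [-0.001, 0.0, -1.0]]
ft_force: [-1.4, -4.4, -0.1]
finger_gap: 9.3
finger_force: 12.0
```

Call:
arm_command(
  motion=[
    [0, 0.025, -0.007, 0, 0, 0, -1],
    [0, 0.045, -0.012, 0, 0, 0, -1],
    [0, 0.045, -0.012, 0, 0, 0, -1],
  ],
)

```text
t: 9.22
tool_pos: [625.9, -99.7, 267.8]
tool_rot: [[0.044, 0.999, -0.0], [0.999, -0.044, -0.001], [-0.001, -0.0, -1.0]]
ft_force: [-2.7, -4.6, 0.9]
finger_gap: 9.4
finger_force: 12.0
```

Call:
arm_command(
  motion=[
    [0, 0.025, -0.007, 0, 0, 0, -1],
    [0, 0.04, -0.01, 0, 0, 0, -1],
    [0, 0.04, -0.01, 0, 0, 0, -1],
  ],
)

```text
t: 9.47
tool_pos: [626.7, -99.7, 268.0]
tool_rot: [[0.044, 0.999, -0.002], [0.999, -0.044, -0.0], [-0.001, -0.002, -1.0]]
ft_force: [-5.7, -4.8, 2.1]
finger_gap: 9.5
finger_force: 12.0
```

Call:
arm_command(
  motion=[
    [0, 0.02, -0.005, 0, 0, 0, -1],
    [0, 0.02, -0.005, 0, 0, 0, -1],
  ],
)

```text
t: 9.63
tool_pos: [627.0, -99.7, 268.1]
tool_rot: [[0.044, 0.999, -0.003], [0.999, -0.044, -0.0], [-0.0, -0.003, -1.0]]
ft_force: [-8.2, -4.9, 2.2]
finger_gap: 8.9
finger_force: 12.0
```

The stay is taut: force rose to about 8 N and travel stalled. Easing back 6 mm.

Call:
arm_command(
  motion=[
    [0, -0.03, 0.008, 0, 0, 0, -1],
    [0, -0.05, 0.013, 0, 0, 0, -1],
    [0, -0.07, 0.019, 0, 0, 0, -1],
    [0, -0.09, 0.024, 0, 0, 0, -1],
    [0, -0.11, 0.03, 0, 0, 0, -1],
    [0, -0.13, 0.035, 0, 0, 0, -1],
    [0, -0.15, 0.04, 0, 0, 0, -1],
    [0, -0.15, 0.04, 0, 0, 0, -1],
  ],
)

```text
t: 10.3
tool_pos: [622.5, -99.5, 266.9]
tool_rot: [[0.044, 0.999, 0.001], [0.999, -0.044, -0.001], [-0.001, 0.001, -1.0]]
ft_force: [0.5, -5.8, 1.4]
finger_gap: 9.5
finger_force: 12.0
```

Call:
arm_command(
  motion=[
    [0, -0.015, 0.004, 0, 0, 0, -1],
    [0, -0.03, 0.008, 0, 0, 0, -1],
    [0, -0.03, 0.008, 0, 0, 0, -1],
  ],
)

```text
t: 10.55
tool_pos: [621.8, -99.4, 266.7]
tool_rot: [[0.044, 0.999, 0.002], [0.999, -0.044, -0.001], [-0.001, 0.002, -1.0]]
ft_force: [1.8, -5.8, -0.0]
finger_gap: 9.3
finger_force: 12.0
```

```bash
python3 a.py; python3 - <<'E'
from h import *
i,d,K,P=grab('scene')
cv2.imwrite('pics/s4.png',cv2.resize(i[165:315,310:460],(600,600),interpolation=cv2.INTER_CUBIC)[...,::-1])
E
```

```text
X,Z -56.1 216.7 r 223.8 th 1.2767 Ft 1.99 Fr -0.61 fy -5.81 9.254517950374167 10.55
```

View pics/s4.png

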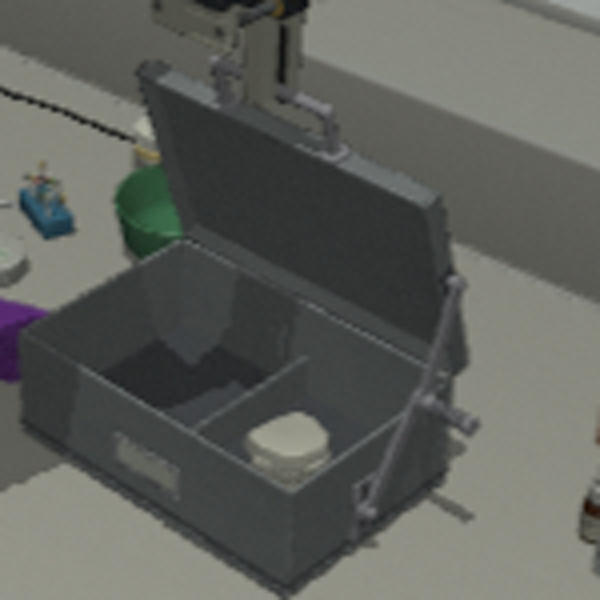

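The elbow is now behind the line and the lid pushes back at 2 N when lowered, so the stay is locked. Releasing the handle and retreating up.

Call:
arm_command(
  motion=[
    [0, 0, 0, 0, 0, 0, -0.3],
    [0, 0, 0, 0, 0, 0, -0.3],
    [0, 0, 0, 0, 0, 0, -0.3],
    [0, 0, 0, 0, 0, 0, -0.3],
    [0, 0, -0.4, 0, 0, 0, -0.3],
    [0, 0, -1.2, 0, 0, 0, -0.3],
    [0, 0, -1.8, 0, 0, 0, -0.3],
    [0, 0, -1.8, 0, 0, 0, -0.3],
  ],
)

```text
t: 11.27
tool_pos: [622.8, -99.0, 344.9]
tool_rot: [[0.043, 0.999, 0.008], [0.999, -0.043, -0.002], [-0.001, 0.009, -1.0]]
ft_force: [0.9, 0.1, 2.2]
finger_gap: 32.3
finger_force: 0.0
```

Call:
arm_command(
  motion=[
    [0.8, -0.4, 0, 0, 0, -1, -0.3],
    [1.7, -0.8, 0, 0, 0, -2, 0],
    [2.5, -1.2, 0, 0, 0, -3, 0.6],
    [3.3, -1.6, 0, 0, 0, -4.5, 0.6],
    [4.1, -2, 0, 0, 0, -6, 0.6],
    [5, -2.4, 0, 0, 0, -7.5, 0.6],
    [6, -2.8, 0, 0, 0, -9, 0.6],
    [7, -3.2, 0.4, 0, 0, -10.5, 0.6],
    [8, -3.6, 0.8, 0, 0, -12, 0.6],
    [9, -4, 1.2, 0, 0, -13, 0.6],
    [10, -4.5, 1.7, 0, 0, -14, 0.6],
    [10.3, -4.5, 1.7, 0, 0, -14.5, 0.6],
  ],
)

```text
t: 12.27
tool_pos: [456.6, 322.6, 267.9]
tool_rot: [[-0.942, 0.336, -0.003], [0.336, 0.942, -0.0], [0.002, -0.001, -1.0]]
ft_force: [0.5, -0.4, -0.2]
finger_gap: 74.4
finger_force: 0.0
```

```bash
python3 - <<'E'
from h import *
s=read_state();i,d,K,P=grab('wrist');w=cloud(d,K,P)
m=(w[...,2]>8)&(w[...,2]<70)&(abs(w[...,0]-460)<60)&(abs(w[...,1]-320)<60)
k,l,st,ce=cv2.connectedComponentsWithStats(m.astype(np.uint8));j=1+np.argmax(st[1:,4]);q=w[l==j]
print(st[j],ce[j],q.min(0),q.max(0))
for lo,hi in((8,70),(15,40),(38,70)):
    e=q[(q[:,2]>lo)&(q[:,2]<hi)];print(lo,len(e),cv2.minAreaRect(e[:,:2].astype(np.float32)))
x,y,a,b=st[j][:4];c=i[y-25:y+b+25,x-25:x+a+25]
cv2.imwrite('pics/d1.png',cv2.resize(c,None,fx=4,fy=4,interpolation=cv2.INTER_CUBIC)[...,::-1][:600,:800]);print(c.shape)
# lid check from scene: handle bar height
i,d,K,P=grab('scene');w=cloud(d,K,P);n=(abs(w[...,0]-618)<40)&(abs(w[...,1]+98)<60)&(w[...,2]>296)&(w[...,2]<340);print('handle',n.sum(),np.median(w[n],0) if n.any() else None)
E
```

```text
[ 290  175   47   56 2093] [315.21595796 202.04586718] [432.17457032 292.36606572   8.81882746] [493.07577115 351.87524049  50.29038633]
8 2093 ((460.8186950683594, 319.09014892578125), (54.16911315917969, 64.58806610107422), 67.64765167236328)
15 225 ((461.11248779296875, 318.5733337402344), (53.547550201416016, 64.47315979003906), 72.00629425048828)
38 1818 ((460.461181640625, 320.3447570800781), (51.442100524902344, 55.722076416015625), 66.35403442382812)
(106, 97, 3)
handle 149 [ 618.40645921 -101.56243442  313.6364896 ]
```

View pics/d1.png

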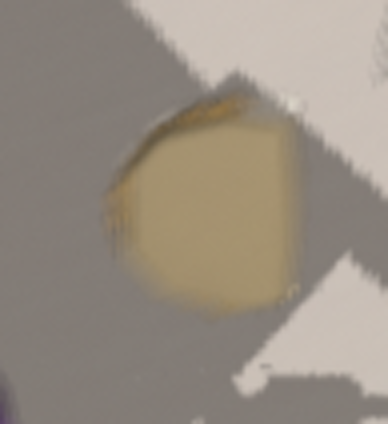

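The picture shows the yellow model with its flat back vertical on the right edge at u≈290, so the tool is already aligned across it. Descending to grip.

Call:
arm_command(
  motion=[
    [-0.13, -0.03, 0.5, 0, 0, 0, 0.48],
    [-0.13, -0.03, 1.5, 0, 0, 0, 0.48],
    [-0.13, -0.03, 2.5, 0, 0, 0, 0.48],
    [-0.13, -0.03, 3.5, 0, 0, 0, 0.48],
    [-0.13, -0.03, 4.5, 0, 0, 0, 0.48],
    [-0.13, -0.03, 5.2, 0, 0, 0, 0.48],
    [-0.13, -0.03, 5.2, 0, 0, 0, 0.48],
  ],
)

```text
t: 12.95
tool_pos: [459.0, 314.2, 54.8]
tool_rot: [[-0.939, 0.343, -0.01], [0.343, 0.939, -0.006], [0.008, -0.009, -1.0]]
ft_force: [-0.7, -0.3, -1.6]
finger_gap: 69.0
finger_force: 0.0
```

Call:
arm_command(
  motion=[
    [0, 0.14, 0, 0, 0, 0, 0.48],
    [0, 0.14, 0.5, 0, 0, 0, 0.48],
    [0, 0.14, 1, 0, 0, 0, 0.48],
    [0, 0.14, 1.4, 0, 0, 0, 0.48],
    [0, 0.14, 1.7, 0, 0, 0, 0.48],
    [0, 0.14, 1.7, 0, 0, 0, 0.48],
    [0, 0.14, 1.7, 0, 0, 0, 0.48],
  ],
)

```text
t: 13.53
tool_pos: [466.8, 323.5, -4.2]
tool_rot: [[-0.94, 0.342, 0.001], [0.342, 0.94, 0.001], [-0.001, 0.001, -1.0]]
ft_force: [0.3, -0.4, 0.4]
finger_gap: 68.5
finger_force: 0.0
```

Call:
arm_command(
  motion=[
    [0, 0, 0, 0, 0, 0, 0.48],
    [0, 0, 0, 0, 0, 0, 0.48],
  ],
)

```text
t: 13.7
tool_pos: [467.2, 323.7, -3.8]
tool_rot: [[-0.94, 0.342, 0.003], [0.342, 0.94, 0.002], [-0.002, 0.002, -1.0]]
ft_force: [-0.7, 0.7, 0.2]
finger_gap: 68.5
finger_force: 0.0
```

Call:
arm_command(
  motion=[
    [0.11, -0.15, 0, 0, 0, 0, 0.48],
    [0.11, -0.15, 0, 0, 0, 0, 0.48],
    [0.11, -0.15, 0.15, 0, 0, 0, 0.48],
    [0.11, -0.15, 0.28, 0, 0, 0, 0.48],
    [0.11, -0.15, 0.28, 0, 0, 0, 0.48],
    [0.11, -0.15, 0.28, 0, 0, 0, 0.48],
  ],
)

```text
t: 14.2
tool_pos: [458.9, 318.3, -17.9]
tool_rot: [[-0.94, 0.342, -0.001], [0.342, 0.94, -0.001], [0.001, -0.001, -1.0]]
ft_force: [-1.1, 0.6, 0.2]
finger_gap: 69.0
finger_force: 0.0
```

Call:
arm_command(
  motion=[
    [0, 0, 0, 0, 0, 0, -0.1],
    [0, 0, 0, 0, 0, 0, -0.1],
    [0, 0, 0, 0, 0, 0, -0.1],
    [0, 0, 0, 0, 0, 0, -0.1],
    [0, 0, 0, 0, 0, 0, -0.1],
  ],
  force=15,
)

```text
t: 14.62
tool_pos: [459.7, 318.9, -16.8]
tool_rot: [[-0.94, 0.342, 0.0], [0.342, 0.94, 0.0], [-0.0, 0.0, -1.0]]
ft_force: [-0.4, -0.2, 0.9]
finger_gap: 52.9
finger_force: 15.0
```

Gripped the model (15 N). Lifting and carrying it to above the left bay.

Call:
arm_command(
  motion=[
    [0, 0, -0.5, 0, 0, 0, -0.1],
    [0, 0, -1.3, 0, 0, 0, -0.1],
    [0, 0, -2.2, 0, 0, 0, -0.1],
    [0, 0, -3.1, 0, 0, 0, -0.1],
    [0, 0, -3.9, 0, 0, 0, -0.1],
    [0, 0, -4, 0, 0, 0, -0.1],
    [0, 0, -4, 0, 0, 0, -0.1],
  ],
)

```text
t: 15.2
tool_pos: [461.4, 319.7, 146.3]
tool_rot: [[-0.94, 0.342, 0.005], [0.342, 0.94, 0.003], [-0.004, 0.004, -1.0]]
ft_force: [0.6, 0.2, -1.5]
finger_gap: 53.7
finger_force: 15.0
```

Call:
arm_command(
  motion=[
    [-0.4, -0.5, 0, 0, 0, -0.3, -0.1],
    [-0.9, -1.2, 0, 0, 0, -0.7, -0.1],
    [-1.4, -1.9, 0, 0, 0, -1, -0.1],
    [-1.9, -2.6, 0, 0, 0, -1.4, -0.1],
    [-2.5, -3.3, 0, 0, 0, -1.8, -0.1],
    [-3, -4, 0, 0, 0, -2.2, -0.1],
    [-3.5, -4.7, 0, 0, 0, -2.6, -0.1],
    [-4, -5.3, 0, 0, 0, -3, -0.1],
    [-4.5, -5.9, 0, 0, 0, -3.3, -0.1],
    [-5, -6.5, 0, 0, 0, -3.5, -0.1],
    [-5.3, -7, 0, 0, 0, -3.5, -0.1],
    [-5.47, -7.24, 0, 0, 0, -3.5, -0.1],
  ],
)

```text
t: 16.2
tool_pos: [564.8, -31.1, 140.1]
tool_rot: [[-0.999, 0.046, -0.004], [0.046, 0.999, -0.0], [0.004, -0.0, -1.0]]
ft_force: [-0.2, 0.6, -1.8]
finger_gap: 53.3
finger_force: 15.0
```

Call:
arm_command(
  motion=[
    [0, 0, 0, 0, 0, 0, -0.1],
    [0, 0, 0, 0, 0, 0, -0.1],
    [0, 0, 0, 0, 0, 0, -0.1],
  ],
)

```text
t: 16.45
tool_pos: [565.3, -27.1, 141.9]
tool_rot: [[-0.999, 0.043, -0.002], [0.043, 0.999, 0.001], [0.002, 0.001, -1.0]]
ft_force: [-0.7, -0.7, -1.1]
finger_gap: 52.9
finger_force: 15.0
```

```bash
python3 - <<'E'
from h import *
s=read_state();p=s['tool_pos'];print(p,np.array(s['tool_rot'])[:,1],s['ft_force'])
y=np.deg2rad(-2.6);ex=np.array([np.cos(y),np.sin(y),0]);ey=np.array([-np.sin(y),np.cos(y),0]);c=np.array([588,-96.5,0])
i,d,K,Pm=grab('scene');w=cloud(d,K,Pm)
h,s_,v=cv2.split(cv2.cvtColor(i,cv2.COLOR_RGB2HSV))
n=np.linalg.norm(w-(np.array(p)+[0,0,50]),axis=2)<60
q=w[n&(h>12)&(h<32)&(s_>70)];print('yellow',len(q),q.min(0).round(),q.max(0).round())
n=np.linalg.norm(w-(np.array(p)+[0,0,40]),axis=2)<55
q=w[n];print('z hist',np.histogram(q[:,2],12))
cv2.imwrite('pics/p1.png',np.hstack([cv2.resize(i[130:310,260:440],(400,400),interpolation=cv2.INTER_CUBIC),cv2.resize(grab('side')[0][100:300,220:420],(400,400),interpolation=cv2.INTER_CUBIC)])[...,::-1])
E
```

```text
[565.25985511 -27.1078324  141.88726979] [4.31473960e-02 9.99068435e-01 7.50603565e-04] [-0.67336855 -0.73087738 -1.11840161]
yellow 183 [533. -51. 174.] [589.   1. 209.]
z hist (array([ 26,  34,  34,  35,  33,  41,  52, 104,  81,  25,  17,  11]), array([157.24284179, 163.25913928, 169.27543676, 175.29173424,
       181.30803173, 187.32432921, 193.3406267 , 199.35692418,
       205.37322166, 211.38951915, 217.40581663, 223.42211412,
       229.4384116 ]))
```

View pics/p1.png

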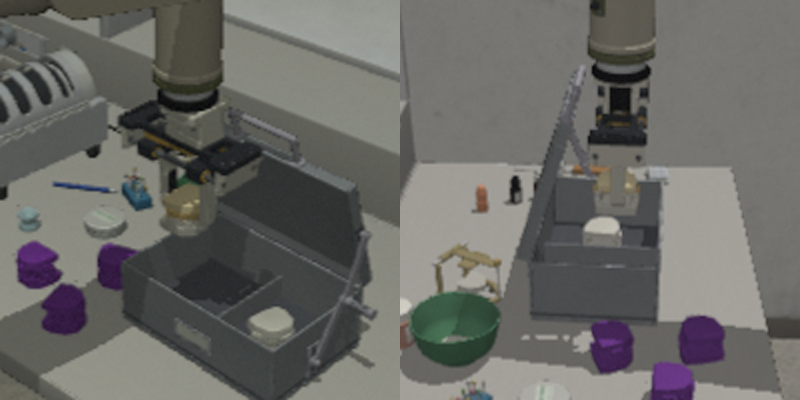

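The lid stands on its stay and the model hangs upright over the left bay. Lowering.

Call:
arm_command(
  motion=[
    [0, 0, 0.4, 0, 0, 0, -0.1],
    [0, 0, 0.9, 0, 0, 0, -0.1],
    [0, 0, 1.4, 0, 0, 0, -0.1],
    [0, 0, 1.9, 0, 0, 0, -0.1],
    [0, 0, 2.4, 0, 0, 0, -0.1],
    [0, 0, 2.8, 0, 0, 0, -0.1],
    [0, 0, 3.1, 0, 0, 0, -0.1],
    [0, 0, 3.3, 0, 0, 0, -0.1],
    [0, 0, 3.3, 0, 0, 0, -0.1],
    [0, 0, 3.3, 0, 0, 0, -0.1],
    [0, 0, 3.3, 0, 0, 0, -0.1],
  ],
)

```text
t: 17.47
tool_pos: [567.1, -28.3, 12.3]
tool_rot: [[-0.999, 0.043, 0.002], [0.043, 0.999, -0.0], [-0.002, -0.0, -1.0]]
ft_force: [0.3, -0.0, -0.9]
finger_gap: 53.0
finger_force: 15.0
```

Call:
arm_command(
  motion=[
    [0, 0, 0.1, 0, 0, 0, -0.1],
    [0, 0, 0.2, 0, 0, 0, -0.1],
    [0, 0, 0.28, 0, 0, 0, -0.1],
    [0, 0, 0.34, 0, 0, 0, -0.1],
    [0, 0, 0.37, 0, 0, 0, -0.1],
    [0, 0, 0.37, 0, 0, 0, -0.1],
  ],
)

```text
t: 17.97
tool_pos: [565.6, -28.3, -4.3]
tool_rot: [[-0.999, 0.044, -0.001], [0.044, 0.999, 0.0], [0.001, 0.0, -1.0]]
ft_force: [-0.3, 0.1, -0.5]
finger_gap: 52.9
finger_force: 15.0
```

Call:
arm_command(
  motion=[
    [0, 0, 0.02, 0, 0, 0, -0.1],
    [0, 0, 0.04, 0, 0, 0, -0.1],
    [0, 0, 0.05, 0, 0, 0, -0.1],
    [0, 0, 0.05, 0, 0, 0, -0.1],
  ],
)

```text
t: 18.3
tool_pos: [566.0, -28.3, -5.8]
tool_rot: [[-0.999, 0.044, -0.0], [0.044, 0.999, -0.0], [0.0, -0.0, -1.0]]
ft_force: [-0.0, -0.4, -0.7]
finger_gap: 52.8
finger_force: 15.0
```

Call:
arm_command(
  motion=[
    [0, 0, 0.02, 0, 0, 0, -0.1],
    [0, 0, 0.03, 0, 0, 0, -0.1],
    [0, 0, 0.03, 0, 0, 0, -0.1],
  ],
)

```text
t: 18.55
tool_pos: [566.2, -28.3, -6.8]
tool_rot: [[-0.999, 0.044, 0.0], [0.044, 0.999, -0.0], [-0.0, -0.0, -1.0]]
ft_force: [-1.2, 0.2, -0.2]
finger_gap: 53.2
finger_force: 15.0
```

Call:
arm_command(
  motion=[
    [0, 0, 0.02, 0, 0, 0, -0.1],
    [0, 0, 0.03, 0, 0, 0, -0.1],
    [0, 0, 0.03, 0, 0, 0, -0.1],
  ],
)

```text
t: 18.8
tool_pos: [566.3, -28.3, -6.9]
tool_rot: [[-0.999, 0.043, 0.0], [0.043, 0.999, -0.0], [-0.0, -0.0, -1.0]]
ft_force: [-6.5, 1.0, 10.0]
finger_gap: 52.9
finger_force: 15.0
```

Contact with the floor. Relaxing slightly, then releasing and rising.

Call:
arm_command(
  motion=[
    [0, 0, -0.02, 0, 0, 0, -0.1],
    [0, 0, -0.02, 0, 0, 0, 0.5],
    [0, 0, -0.02, 0, 0, 0, 0.5],
    [0, 0, -0.02, 0, 0, 0, 0.5],
    [0, 0, -0.02, 0, 0, 0, 0.5],
    [0, 0, -0.02, 0, 0, 0, 0.5],
  ],
)

```text
t: 19.3
tool_pos: [566.0, -28.3, -7.5]
tool_rot: [[-0.999, 0.044, -0.0], [0.044, 0.999, 0.0], [0.0, 0.0, -1.0]]
ft_force: [-0.0, -0.5, -0.9]
finger_gap: 69.6
finger_force: 0.0
```

Call:
arm_command(
  motion=[
    [0, 0, -0.4, 0, 0, 0, 0.5],
    [0, 0, -1, 0, 0, 0, 0.5],
    [0, 0, -1.8, 0, 0, 0, 0.5],
    [0, 0, -2.6, 0, 0, 0, 0.5],
    [0, 0, -3.4, 0, 0, 0, 0.5],
    [0, 0, -4.2, 0, 0, 0, 0.5],
    [0, 0, -5, 0, 0, 0, 0.5],
    [0, 0, -5.8, 0, 0, 0, 0.5],
    [0, 0, -6.2, 0, 0, 0, 0.5],
    [0, 0, -6.2, 0, 0, 0, 0.5],
  ],
)

```text
t: 20.13
tool_pos: [568.6, -28.6, 246.4]
tool_rot: [[-0.999, 0.044, 0.008], [0.044, 0.999, -0.001], [-0.008, -0.001, -1.0]]
ft_force: [0.4, -0.4, 0.5]
finger_gap: 69.4
finger_force: 0.0
```

```bash
python3 - <<'E'
from h import *
y=np.deg2rad(-2.6);R=np.array([[np.cos(y),np.sin(y)],[-np.sin(y),np.cos(y)]]);c=np.array([588,-96.5])
i,d,K,P=grab('scene');np.savez('/tmp/s5.npz',i=i,d=d,K=K,P=P);w=cloud(d,K,P)
h,s_,v=cv2.split(cv2.cvtColor(i,cv2.COLOR_RGB2HSV))
m=(h>12)&(h<35)&(s_>60)&(np.linalg.norm(w-[566,-28,50],axis=2)<60);q=w[m];print('model',len(q));
if len(q): print(q.min(0).round(),q.max(0).round(),np.median(q[q[:,2]>np.percentile(q[:,2],60)],0))
a=cv2.resize(i[165:315,310:460],(400,400),interpolation=cv2.INTER_CUBIC)
b=cv2.resize(grab('side')[0][100:300,220:420],(400,400),interpolation=cv2.INTER_CUBIC)
cv2.imwrite('pics/p2.png',np.hstack([a,b])[...,::-1])
s=read_state();print(s['tool_pos'],s['joint_pos'])
E
```

```text
model 151
[545. -55.  39.] [592.   2.  62.] [566.40580352 -27.82493674  58.25140809]
[566.47038702 -28.34321129 240.92582755] [-1.40393275e-01  2.35958553e-02  1.50178962e+00  8.04016171e-06
  1.61491672e+00 -1.66755929e+00]
```

View pics/p2.png

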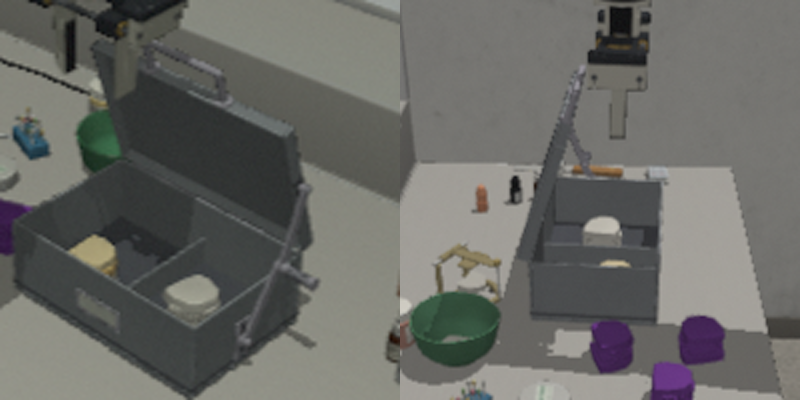

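The model stands upright in the left bay, with its top at z≈59–62 as expected, and the plaster model is untouched. The pin runs from crop (285,268) to (315,283). Locating it now.

```bash
cat > g.py <<'E'
import numpy as np
y=np.deg2rad(-2.6);ex=np.array([np.cos(y),np.sin(y),0]);ey=np.array([-np.sin(y),np.cos(y),0]);c=np.array([588,-96.5,0])
def W(x,yy,z): return c+ex*x+ey*yy+[0,0,z]
def piv(t): return np.array([90-100*np.cos(t)+9*np.sin(t),100+100*np.sin(t)+9*np.cos(t)])
def elbow(t,fz,side=1):
    f=np.array([-10,fz]);p=piv(t);D=p-f;L=np.linalg.norm(D);h=np.sqrt(max(88.7**2-L*L/4,0));n=np.array([D[1],-D[0]])/L
    return f+D/2+side*h*n,h
E
python3 - <<'E'
from h import *
from g import *
for fz in(39,40,41.5,43): 
  for t in(1.265,1.28,1.295): print(fz,t,elbow(t,fz)[0].round(1),elbow(t,fz)[1].round(1))
z=np.load('/tmp/s5.npz');w=cloud(z['d'],z['K'],z['P'])
r=w-c;X,Y,Z=r@ex,r@ey,r[...,2]
m=(X>-60)&(X<90)&(Y<-150)&(Y>-190)&(Z>80)&(Z<170)
vs,us=np.nonzero(m);print('pin pts',m.sum(),us.min(),us.max(),vs.min(),vs.max())
print(np.percentile(X[m],[5,50,95]),np.percentile(Y[m],[5,50,95]),np.percentile(Z[m],[5,50,95]))
K,P=z['K'],z['P']
for (u,v),off in(((416.9,265.5),-145),((428.1,271.1),-179),((422.5,268.3),-162)):
    q=P[:3,:3]@np.linalg.inv(K)@[u,v,1];t=(off-(P[:3,3]-c)@ey)/(q@ey);p=P[:3,3]+q*t-c;print('ray',off,(p@ex).round(1),p[2].round(1))
E
```

```text
39 1.265 [ 30.6 117.9] 1.5
39 1.28 [ 30.  118.7] 0.0
39 1.295 [ 30.7 118.8] 0.0
40 1.265 [ 37.3 115. ] 9.0
40 1.28 [ 30.  119.2] 0.0
40 1.295 [ 30.7 119.3] 0.0
41.5 1.265 [ 41.9 113.5] 14.1
41.5 1.28 [ 39.6 115. ] 10.8
41.5 1.295 [ 35.9 117.4] 5.9
43 1.265 [ 45.1 112.5] 17.8
43 1.28 [ 43.6 113.7] 15.3
43 1.295 [ 41.6 115.1] 12.3
pin pts 68 416 429 259 273
[29.69175905 34.4795234  40.00969087] [-188.01991024 -170.54513218 -151.83214226] [110.86349858 117.66421401 123.6172757 ]
ray -145 43.7 108.4
ray -179 50.7 103.0
ray -162 47.4 105.6
```

Call:
arm_command(
  motion=[
    [0.8, 0, -0.5, 0, 0, 0, 0.2],
    [1.7, 0, -1, 0, 0, 0, 0.2],
    [2.6, 0, -1, 0, 0, 1, 0.2],
    [3.2, -0.3, -1, 0, 0, 2.4, 0],
    [3.2, -1, -1, 0, 0, 3.8, 0],
    [3.2, -1.8, -1, 0, 0, 5.2, 0],
    [3.2, -2.6, -1, 0, 0, 6.6, 0],
    [3.2, -3.4, -1, 0, 0, 8, 0],
    [3.2, -4.2, -1, 0, 0, 9.4, 0],
    [3.2, -5, -1, 0, 0, 10.8, 0],
    [3.2, -5.8, -1, 0, 0, 12.2, 0],
    [3.2, -6.6, -1, 0, 0, 13.6, 0],
  ],
)

```text
t: 21.23
tool_pos: [425.5, -287.5, 277.9]
tool_rot: [[-0.328, 0.945, -0.003], [0.945, 0.328, 0.002], [0.003, -0.002, -1.0]]
ft_force: [0.9, -0.3, 0.7]
finger_gap: 46.4
finger_force: 0.0
```

Call:
arm_command(
  motion=[
    [0, 0, 0, 0, 0, 1.4, 0],
    [0, 0, 0, 0, 0, 2.8, 0],
    [0, 0, 0, 0, 0, 4.4, 0],
    [0, 0, 0, 0, 0, 4.4, 0],
    [0, 0, 0, 0, 0, 4.4, 0],
    [0, 0, 0, 0, 0, 4.4, 0],
  ],
)

```text
t: 21.73
tool_pos: [426.3, -286.0, 279.3]
tool_rot: [[0.039, 0.999, -0.002], [0.999, -0.039, 0.001], [0.001, -0.002, -1.0]]
ft_force: [-0.4, 0.3, -0.5]
finger_gap: 46.5
finger_force: 0.0
```

Call:
arm_command(
  motion=[
    [-0.2, 0, 0, 0, 1.4, 0, 0],
    [-0.4, 0, 0, 0, 2.8, 0, 0],
    [-0.6, 0.3, 0, 0, 4.2, 0, 0],
    [-0.9, 0.8, 0, 0, 5.6, 0, 0],
    [-0.9, 1.5, 0.3, 0, 7, 0, 0],
    [-0.9, 2.2, 0.6, 0, 8, 0, 0],
    [-0.9, 2.9, 1, 0, 8, 0, 0],
    [-0.9, 3.6, 1.4, 0, 8, 0, 0],
    [-0.9, 4.3, 1.8, 0, 8, 0, 0],
    [-0.9, 4.8, 2.2, 0, 8, 0, 0],
    [-0.9, 4.8, 2.2, 0, 8, 0, 0],
    [-0.9, 4.8, 2.2, 0, 8, 0, 0],
  ],
)

```text
t: 22.73
tool_pos: [616.8, -329.2, 189.0]
tool_rot: [[0.032, 0.999, 0.024], [0.763, -0.04, 0.645], [0.646, -0.002, -0.764]]
ft_force: [-1.0, 0.1, -0.7]
finger_gap: 46.5
finger_force: 0.0
```

```bash
cat > q.py <<'E'
import sys
from h import *
from g import *
s=read_state();p=np.array(s['tool_pos']);R=np.array(s['tool_rot']);g=p-50*R[:,2]-c
print('grasp chest',(g@ex).round(1),(g@ey).round(1),g[2].round(1),'tool z',R[:,2].round(3),'y',R[:,1].round(3),'F chest',[round(float(v),1) for v in(np.array(s['ft_force'])@ex,np.array(s['ft_force'])@ey,s['ft_force'][2])],s['finger_gap'],s['t'],np.round(s['joint_pos'],2))
if len(sys.argv)>3:
    t=np.array([float(a) for a in sys.argv[1:4]]);dw=(W(*t)-(g+c));print('tool units to target',(R.T@dw/40).round(3))
E
python3 q.py 38.5 -168 115
```

```text
grasp chest 39.6 -263.5 227.2 tool z [ 0.024  0.645 -0.764] y [ 0.999 -0.04  -0.002] F chest [-1.0, 0.1, -0.7] 46.52419796546848 22.7333 [-0.83  0.91  0.62  0.54  2.08 -0.64]
tool units to target [ 0.011 -0.008  3.684]
```

Call:
arm_command(
  motion=[
    [0, 0, 0.5, 0, 0, 0, 0],
    [0, 0, 1.1, 0, 0, 0, 0],
    [0, 0, 1.7, 0, 0, 0, 0],
    [0, 0, 2, 0, 0, 0, 0],
    [0, 0, 2, 0, 0, 0, 0],
    [0, 0, 2, 0, 0, 0, 0],
    [0, 0, 2, 0, 0, 0, 0],
  ],
)

```text
t: 23.32
tool_pos: [619.3, -280.8, 133.8]
tool_rot: [[0.032, 0.999, 0.03], [0.767, -0.044, 0.64], [0.641, 0.003, -0.767]]
ft_force: [-0.2, 0.2, -0.0]
finger_gap: 46.7
finger_force: 0.0
```

```bash
python3 q.py 38.5 -168 115; python3 - <<'E'
from h import *
from g import *
for n in('wrist','scene'):
    i,d,K,P=grab(n);r=cloud(d,K,P)-c;X,Y,Z=r@ex,r@ey,r[...,2]
    m=(abs(X-38)<30)&(Y<-150)&(Y>-195)&(Z>85)&(Z<132)
    print(n,m.sum())
    for a in range(-190,-150,10):
        e=m&(Y>=a)&(Y<a+10)
        if e.sum():print(a,e.sum(),np.percentile(X[e],[5,50,95]).round(1),np.percentile(Z[e],[5,50,95]).round(1))
E
```

```text
grasp chest 39.6 -214.8 172.1 tool z [ 0.03   0.64  -0.767] y [ 0.999 -0.044  0.003] F chest [-0.2, 0.2, -0.0] 46.655296052982585 23.3167 [-0.79  0.82  0.86  0.53  1.93 -0.68]
tool units to target [-0.019 -0.029  1.846]
wrist 1301
-190 413 [31.3 37.3 43.2] [112.2 119.6 122.2]
-180 311 [31.8 37.3 42.8] [116.5 119.9 121.4]
-170 304 [32.2 37.5 42.8] [116.5 119.9 121.5]
-160 273 [32.1 37.8 42.8] [116.4 119.8 121.4]
scene 66
-190 18 [28.6 34.3 39.5] [110.7 116.  121.6]
-180 15 [29.  33.4 38.4] [111.  117.6 122.1]
-170 15 [30.3 33.4 39.5] [112.9 118.9 122.4]
-160 16 [29.2 33.4 42. ] [114.4 118.5 121.8]
```

Call:
arm_command(
  motion=[
    [0, -0.05, 0.4, 0, 0, 0, 0],
    [0, -0.05, 0.9, 0, 0, 0, 0],
    [0, -0.05, 1.3, 0, 0, 0, 0],
    [0, -0.05, 1.65, 0, 0, 0, 0],
    [0, -0.05, 1.82, 0, 0, 0, 0],
    [0, -0.05, 1.82, 0, 0, 0, 0],
    [0, -0.05, 1.82, 0, 0, 0, 0],
    [0, -0.05, 1.82, 0, 0, 0, 0],
  ],
)

```text
t: 24.08
tool_pos: [619.8, -233.8, 76.8]
tool_rot: [[0.033, 0.999, 0.03], [0.766, -0.044, 0.641], [0.642, 0.002, -0.767]]
ft_force: [0.7, 0.2, -0.2]
finger_gap: 46.6
finger_force: 0.0
```

```bash
python3 q.py 37.5 -168 115.5
```

```text
grasp chest 37.9 -167.8 115.2 tool z [ 0.03   0.641 -0.767] y [ 0.999 -0.044  0.002] F chest [0.7, 0.2, -0.2] 46.585280471693665 24.0833 [-0.75  0.78  1.03  0.53  1.8  -0.71]
tool units to target [ 0.002 -0.011 -0.009]
```

Call:
arm_command(
  motion=[
    [0, 0, 0, 0, 0, 0, -0.9],
    [0, 0, 0, 0, 0, 0, -0.9],
    [0, 0, 0, 0, 0, 0, -0.9],
    [0, 0, 0, 0, 0, 0, -0.9],
    [0, 0, 0, 0, 0, 0, -0.9],
    [0, 0, 0, 0, 0, 0, -0.9],
    [0, 0, 0, 0, 0, 0, -0.9],
    [0, 0, 0, 0, 0, 0, -0.9],
  ],
  force=40,
)

```text
t: 24.75
tool_pos: [619.4, -232.7, 75.7]
tool_rot: [[0.033, 0.999, 0.028], [0.765, -0.044, 0.642], [0.643, 0.0, -0.766]]
ft_force: [1.5, -0.4, 1.0]
finger_gap: 11.0
finger_force: 40.0
```

```bash
python3 q.py; python3 - <<'E'
from h import *
from g import *
s=read_state();R=np.array(s['tool_rot']);p=np.array(s['tool_pos']);g=p-50*R[:,2]-c;g=np.array([g@ex,g[2]])
f=np.array([-10,41.0]);a0=np.arctan2(*(g-f)[::-1]);r=np.linalg.norm(g-f);print('r',r,'a0',np.rad2deg(a0))
a1=np.arctan2(74.5-41,-82);a1=np.pi-np.arctan2(34,82)
print(np.rad2deg(a1))
for k,a in enumerate(np.linspace(a0,a1,25)):
    e=f+88.7*np.array([np.cos(a),np.sin(a)])-(f+88.7*np.array([np.cos(a0),np.sin(a0)]))
    dw=ex*e[0]+[0,0,e[1]];print(k,round(np.rad2deg(a),1),(R.T@dw/40).round(3).tolist())
E
```

```text
grasp chest 37.6 -166.7 114.0 tool z [ 0.028  0.642 -0.766] y [ 0.999 -0.044  0.   ] F chest [1.5, -0.4, 1.0] 11.000611232755427 24.75 [-0.75  0.78  1.03  0.53  1.8  -0.71]
r 87.18971586152992 a0 56.89707065119009
157.47943439710312
0 56.9 [0.0, 0.0, 0.0]
1 61.1 [0.054, -0.139, -0.064]
2 65.3 [0.101, -0.284, -0.12]
3 69.5 [0.141, -0.433, -0.168]
4 73.7 [0.175, -0.587, -0.207]
5 77.9 [0.201, -0.744, -0.237]
6 82.0 [0.219, -0.904, -0.259]
7 86.2 [0.23, -1.065, -0.271]
8 90.4 [0.233, -1.227, -0.275]
9 94.6 [0.229, -1.389, -0.269]
10 98.8 [0.217, -1.55, -0.255]
11 103.0 [0.197, -1.71, -0.231]
12 107.2 [0.171, -1.866, -0.199]
13 111.4 [0.136, -2.019, -0.157]
14 115.6 [0.095, -2.168, -0.108]
15 119.8 [0.047, -2.312, -0.05]
16 124.0 [-0.008, -2.45, 0.016]
17 128.1 [-0.069, -2.581, 0.089]
18 132.3 [-0.136, -2.705, 0.169]
19 136.5 [-0.209, -2.82, 0.256]
20 140.7 [-0.287, -2.928, 0.35]
21 144.9 [-0.37, -3.026, 0.449]
22 149.1 [-0.457, -3.114, 0.553]
23 153.3 [-0.548, -3.192, 0.662]
24 157.5 [-0.643, -3.26, 0.775]
```

The pin is held. Drawing it forward along the elbow's circle about the foot.

Call:
arm_command(
  motion=[
    [0.027, -0.07, -0.032, 0, 0, 0, -0.9],
    [0.054, -0.139, -0.064, 0, 0, 0, -0.9],
    [0.078, -0.21, -0.092, 0, 0, 0, -0.9],
    [0.101, -0.284, -0.12, 0, 0, 0, -0.9],
    [0.121, -0.358, -0.144, 0, 0, 0, -0.9],
    [0.141, -0.433, -0.168, 0, 0, 0, -0.9],
    [0.158, -0.51, -0.188, 0, 0, 0, -0.9],
    [0.175, -0.587, -0.207, 0, 0, 0, -0.9],
    [0.175, -0.587, -0.207, 0, 0, 0, -0.9],
  ],
)

```text
t: 25.5
tool_pos: [595.4, -231.4, 87.2]
tool_rot: [[0.033, 0.999, 0.028], [0.765, -0.043, 0.642], [0.643, 0.0, -0.766]]
ft_force: [2.6, 1.7, 4.2]
finger_gap: 11.0
finger_force: 40.0
```

```bash
python3 q.py
```

```text
grasp chest 13.5 -166.6 125.5 tool z [ 0.028  0.642 -0.766] y [ 0.999 -0.043  0.   ] F chest [2.5, 1.9, 4.2] 10.995817054921385 25.5 [-0.77  0.72  1.1   0.52  1.8  -0.73]
```

Call:
arm_command(
  motion=[
    [0.013, -0.078, -0.015, 0, 0, 0, -0.9],
    [0.026, -0.157, -0.03, 0, 0, 0, -0.9],
    [0.035, -0.237, -0.041, 0, 0, 0, -0.9],
    [0.044, -0.317, -0.052, 0, 0, 0, -0.9],
    [0.05, -0.397, -0.058, 0, 0, 0, -0.9],
    [0.055, -0.478, -0.064, 0, 0, 0, -0.9],
    [0.057, -0.559, -0.067, 0, 0, 0, -0.9],
    [0.058, -0.64, -0.068, 0, 0, 0, -0.9],
    [0.056, -0.721, -0.066, 0, 0, 0, -0.9],
    [0.054, -0.802, -0.062, 0, 0, 0, -0.9],
    [0.048, -0.883, -0.056, 0, 0, 0, -0.9],
    [0.042, -0.963, -0.048, 0, 0, 0, -0.9],
  ],
)

```text
t: 26.5
tool_pos: [556.6, -229.7, 88.6]
tool_rot: [[0.034, 0.999, 0.027], [0.765, -0.044, 0.642], [0.643, -0.001, -0.766]]
ft_force: [0.7, 2.1, -0.2]
finger_gap: 11.1
finger_force: 40.0
```

```bash
python3 q.py; python3 - <<'E'
from h import *
from g import *
i,d,K,P=grab('side');w=cloud(d,K,P)-c;X,Y,Z=w@ex,w@ey,w[...,2]
m=(Y>20)&(Y<130)&(Z>125)&(X>-140)&(X<90)&(Z<330)
e=np.percentile(np.arctan2(Z[m]-100,90-X[m]),[5,50,95]);print('lid angle',m.sum(),e)
E
```

```text
grasp chest -25.3 -166.6 126.9 tool z [ 0.027  0.642 -0.766] y [ 0.999 -0.044 -0.001] F chest [0.6, 2.1, -0.2] 11.094710353887494 26.5 [-0.8   0.63  1.22  0.5   1.79 -0.78]
lid angle 593 [0.97633445 1.09193341 1.40661052]
```

Call:
arm_command(
  motion=[
    [-0.009, -0.08, 0.011, 0, 0, 0, -0.9],
    [-0.02, -0.16, 0.024, 0, 0, 0, -0.9],
    [-0.033, -0.238, 0.04, 0, 0, 0, -0.9],
    [-0.046, -0.316, 0.056, 0, 0, 0, -0.9],
    [-0.063, -0.393, 0.077, 0, 0, 0, -0.9],
    [-0.081, -0.469, 0.098, 0, 0, 0, -0.9],
    [-0.101, -0.544, 0.122, 0, 0, 0, -0.9],
    [-0.122, -0.618, 0.147, 0, 0, 0, -0.9],
    [-0.146, -0.69, 0.176, 0, 0, 0, -0.9],
    [-0.17, -0.762, 0.205, 0, 0, 0, -0.9],
    [-0.197, -0.831, 0.238, 0, 0, 0, -0.9],
    [-0.225, -0.9, 0.271, 0, 0, 0, -0.9],
  ],
)

```text
t: 27.55
tool_pos: [520.8, -228.0, 74.5]
tool_rot: [[0.034, 0.999, 0.028], [0.765, -0.044, 0.642], [0.643, -0.001, -0.766]]
ft_force: [-4.0, 2.0, 0.4]
finger_gap: 11.0
finger_force: 40.0
```

```bash
python3 q.py; python3 - <<'E'
from h import *
from g import *
i,d,K,P=grab('side');w=cloud(d,K,P)-c;X,Y,Z=w@ex,w@ey,w[...,2]
m=(Y>20)&(Y<130)&(Z>125)&(X>-140)&(X<90)&(Z<330)
e=np.percentile(np.arctan2(Z[m]-100,90-X[m]),[5,50,95]);print('lid angle',m.sum(),e)
from scipy.optimize import brentq
for t in (1.0,.8,.6,.4,.3,.2,.1,0): print(t,elbow(t,41,-1)[0].round(1))
E
```

```text
grasp chest -61.1 -166.6 112.7 tool z [ 0.028  0.642 -0.766] y [ 0.999 -0.044 -0.001] F chest [-4.1, 1.8, 0.4] 11.042296079200574 27.55 [-0.84  0.58  1.32  0.48  1.76 -0.83]
lid angle 956 [0.60929346 0.72829899 1.12788191]
1.0 [-21.7 128.9]
0.8 [-43.  123.3]
0.6 [-60.7 113.8]
0.4 [-74.7 101.7]
0.3 [-80.4  95. ]
0.2 [-85.1  88.2]
0.1 [-89.   81.4]
0 [-91.9  75. ]
```

θ≈0.6, and the pin tracks the predicted circle. Continuing down.

Call:
arm_command(
  motion=[
    [-0.03, -0.066, 0.036, 0, 0, 0, -0.9],
    [-0.061, -0.131, 0.073, 0, 0, 0, -0.9],
    [-0.094, -0.193, 0.113, 0, 0, 0, -0.9],
    [-0.128, -0.255, 0.153, 0, 0, 0, -0.9],
    [-0.165, -0.313, 0.197, 0, 0, 0, -0.9],
    [-0.201, -0.37, 0.24, 0, 0, 0, -0.9],
    [-0.24, -0.424, 0.287, 0, 0, 0, -0.9],
    [-0.279, -0.478, 0.334, 0, 0, 0, -0.9],
    [-0.32, -0.527, 0.383, 0, 0, 0, -0.9],
    [-0.362, -0.576, 0.433, 0, 0, 0, -0.9],
  ],
)

```text
t: 28.43
tool_pos: [498.1, -226.9, 51.6]
tool_rot: [[0.034, 0.999, 0.028], [0.765, -0.044, 0.642], [0.643, -0.0, -0.766]]
ft_force: [0.4, 3.5, -5.9]
finger_gap: 11.1
finger_force: 40.0
```

```bash
python3 q.py -92 -166.6 75
```

```text
grasp chest -83.8 -166.5 89.9 tool z [ 0.028  0.642 -0.766] y [ 0.999 -0.044 -0.   ] F chest [0.2, 3.6, -5.9] 11.062558080605493 28.4333 [-0.86  0.57  1.39  0.46  1.72 -0.88]
tool units to target [-0.241 -0.204  0.285]
```

Call:
arm_command(
  motion=[
    [-0.03, -0.03, 0.035, 0, 0, 0, -0.9],
    [-0.06, -0.06, 0.07, 0, 0, 0, -0.9],
    [-0.087, -0.088, 0.104, 0, 0, 0, -0.9],
    [-0.117, -0.115, 0.14, 0, 0, 0, -0.9],
    [-0.147, -0.14, 0.176, 0, 0, 0, -0.9],
    [-0.178, -0.166, 0.213, 0, 0, 0, -0.9],
    [-0.2, -0.18, 0.24, 0, 0, 0, -0.9],
    [-0.2, -0.18, 0.24, 0, 0, 0, -0.9],
  ],
)

```text
t: 29.1
tool_pos: [492.2, -226.8, 40.8]
tool_rot: [[0.032, 0.999, 0.03], [0.765, -0.044, 0.642], [0.643, 0.002, -0.766]]
ft_force: [2.5, 5.6, -4.4]
finger_gap: 10.8
finger_force: 40.0
```

```bash
cat > l.py <<'E'
from h import *
from g import *
for n in('scene','side'):
    i,d,K,P=grab(n);w=cloud(d,K,P)-c;X,Y,Z=w@ex,w@ey,w[...,2]
    m=(abs(Y)<110)&(Z>105)&(X>-86)&(X<86)&(Z<160)
    f=np.polyfit(X[m],Z[m],1);print(n,m.sum(),'lid z at front',np.polyval(f,-90).round(1),'back',np.polyval(f,90).round(1))
E
python3 q.py -92 -166.6 75; python3 l.py
```

```text
grasp chest -89.9 -166.7 79.1 tool z [ 0.03   0.642 -0.766] y [ 0.999 -0.044  0.002] F chest [2.2, 5.7, -4.4] 10.833288620764053 29.1 [-0.87  0.57  1.4   0.46  1.7  -0.89]
tool units to target [-0.064 -0.054  0.08 ]
scene 1714 lid z at front 117.9 back 120.5
side 2038 lid z at front 118.0 back 117.6
```

Call:
arm_command(
  motion=[
    [-0.02, -0.015, 0.022, 0, 0, 0, -0.9],
    [-0.04, -0.03, 0.045, 0, 0, 0, -0.9],
    [-0.04, -0.03, 0.045, 0, 0, 0, -0.9],
  ],
)

```text
t: 29.45
tool_pos: [492.2, -227.1, 40.4]
tool_rot: [[0.03, 0.999, 0.032], [0.765, -0.044, 0.642], [0.643, 0.005, -0.766]]
ft_force: [5.1, 6.2, 5.0]
finger_gap: 10.7
finger_force: 40.0
```

```bash
python3 q.py -92 -166.6 75; python3 l.py
```

```text
grasp chest -89.9 -167.0 78.7 tool z [ 0.032  0.642 -0.766] y [ 0.999 -0.044  0.005] F chest [4.8, 6.4, 5.0] 10.720305084798508 29.45 [-0.87  0.57  1.41  0.46  1.7  -0.9 ]
tool units to target [-0.052 -0.053  0.076]
scene 1701 lid z at front 118.0 back 120.4
side 2035 lid z at front 117.9 back 117.8
```

Pin motion stopped and the force reversed, so the lid is on its rim. Releasing and backing off.

Call:
arm_command(
  motion=[
    [0.02, 0.015, -0.022, 0, 0, 0, -0.9],
    [0.02, 0.015, -0.022, 0, 0, 0, -0.3],
    [0.02, 0.015, -0.022, 0, 0, 0, -0.3],
    [0.02, 0.015, -0.022, 0, 0, 0, -0.3],
    [0.02, 0.015, -0.022, 0, 0, 0, -0.3],
    [0.02, 0.015, -0.022, 0, 0, 0, -0.3],
    [0, 0, -0.4, 0, 0, 0, -0.3],
    [0, 0, -1, 0, 0, 0, -0.3],
    [0, 0, -1.8, 0, 0, 0, -0.3],
    [0, 0, -2.6, 0, 0, 0, -0.3],
    [0, 0, -3, 0, 0, 0, -0.3],
    [0, 0, -3, 0, 0, 0, -0.3],
  ],
)

```text
t: 30.55
tool_pos: [487.5, -307.7, 132.8]
tool_rot: [[0.032, 0.999, 0.032], [0.769, -0.046, 0.638], [0.639, 0.004, -0.77]]
ft_force: [0.9, 0.6, 0.2]
finger_gap: 32.1
finger_force: 0.0
```

```bash
python3 q.py; python3 l.py; python3 - <<'E'
from h import *
from g import *
for n in('scene','wrist'):
    i,d,K,P=grab(n);w=cloud(d,K,P)-c;X,Y,Z=w@ex,w@ey,w[...,2]
    m=(Y<-150)&(Y>-180)&(abs(X+92)<25)&(Z>50)&(Z<100);print(n,'pin',m.sum(),np.median(X[m]).round(1),np.median(Z[m]).round(1))
    m=(X<-120)&(X>-140)&(abs(Y)<45)&(Z>95)&(Z<130);print(n,'bar',m.sum(),np.median(X[m]).round(1),np.median(Z[m]).round(1),np.percentile(Z[m],90).round(1))
E
```

```text
grasp chest -91.0 -247.4 171.2 tool z [ 0.032  0.638 -0.77 ] y [ 0.999 -0.046  0.004] F chest [0.9, 0.6, 0.2] 32.13751920204672 30.55 [-0.95  0.6   1.17  0.44  1.91 -0.87]
scene 2621 lid z at front 118.6 back 119.0
side 2039 lid z at front 117.8 back 117.9
scene pin 44 -95.2 79.3
scene bar 97 -131.1 111.5 114.5
wrist pin 621 -91.4 79.3
wrist bar 916 -127.9 113.2 114.3
```

```bash
python3 -c "
from cell import *
print(sign_off())"
```

```text
the job is handed in; nothing more can be done
None
```

The job is handed in at about 31 s: the yellow-topped model was set down upright in the left bay, then the lid was let down on the stay pin and measures shut. In use, the real fingertips sat about 31 mm behind the reported TCP, which I allowed for after one empty close at the handle.

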